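# Lever up a heavy tower model and prop it on a shim

## Task

Prop up the front edge of the heavy wooden tower model so that glue on its underside can dry: with the weighted pry bar over the blue fulcrum block, lever the model's front lip up until the bar's pommel is down on the bench, and leave it there holding the lip up. Slide the wooden shim, flat and end first, some 20 mm under the raised lip beside the bar. Then use the bar to lower the model gently on to the shim, and lay the bar flat on the bench, off the fulcrum and clear of the model; do not shove or jolt the model, and leave the glue, the jar and the white spire alone.

Things in the scene. Friction and masses are not known exactly. Their poses are not given: they have to be found in the camera images.
- fulcrum: Blue steel fulcrum block fixed to the bench: 36 mm wide (its x), 24 mm deep (y) up to 14 mm high, then a 12 mm wide neck topped by a round steel ridge of 6 mm radius along x, its axis 18 mm and its top 24 mm above the bench. Origin on the bench under the middle of the ridge; +y points level towards the model, z up.
- model: Loose heavy model of a stepped tower in brown wood, 1.4 to 2.2 kg, 150 mm high. Origin on the bench at the centre of its 180 mm (x) by 150 mm (y) base plate, front towards -y, facing the fulcrum. The plate spans 20 to 36 mm above the bench; on it stands a block 130 x 94 mm, centred 20 mm behind the origin, up to 73 mm high, then narrower ones.
- model_lip (a point): Middle of the front lower edge of the model's base plate, 20 mm above the bench at first and 30 to 34 mm beyond the fulcrum's ridge axis; axes as the model. The plate's front 28 mm is a lip over an open gap along the full width, since the dark steel foot below is set back 28 mm.
- model_back (a point): Middle of the model's rear bottom edge, on the bench, about which the model tips when its lip is levered up; axes as the model.
- bar_grip (a point): Centre of the red grip (60 mm long, 24 mm wide, 24 mm high) of the loose steel pry bar, straight, 200 mm long, 0.7 kg. x points along the bar to the toe, z up, away from its flat underside, which is 26 mm below this point; the grip stands clear of the bench. The bar balances within 15 mm of this point.
- bar_toe (a point): Tip of the bar's toe, half-way through the blade, 137 mm ahead of the grip centre; axes as bar_grip. The flat blade is 26 mm wide and 7 mm thick, its underside that of the bar. With the ridge under the blade 45 to 50 mm from the toe, the toe goes in under the lip, clear of the bench, when the bar is pitched toe down by 28 to 30 degrees.
- bar_pommel (a point): Centre of the bar's heavy dark steel pommel, 36 mm long, 40 mm wide, 42 mm high, 45 mm behind the grip centre; same underside as the blade. Lowered on to the bench with the toe under the lip, the bar pitches about 9 degrees toe up, the lip is about 38 mm up, and the pommel's weight keeps it there when the bar is let go.
- shim_center (a point): Centre of the loose wooden shim, a plain pale block 120 mm long (x), 40 mm wide (y), 28 mm thick (z), 0.1 kg, lying flat; 14 mm above the bench. It fits beside the bar, on either side, with its centre line about 62 mm from the bar's.
- shim_end_a (a point): Middle of the shim's end face at its +x, 60 mm from its centre.
- shim_end_b (a point): Middle of the shim's end face at its -x, 60 mm from its centre.
- glue: Bystander: white glue bottle with a blue cap, 44 mm across, 110 mm high; origin at the centre of its underside.
- stain: Bystander: amber jar with a dark lid, 52 mm across, 60 mm high; origin at the centre of its underside.
- spire: Bystander: white stepped model spire, 60 mm square, 85 mm high; origin at the centre of its underside.
There are look-alikes about, which are no part of the job. Of the things that look like the part that bears bar_grip, take the one that is nearest to the robot's base at the start. Of the things that look like the part that bears shim_center, take the one that is farthest to the robot's left at the start.

How it is judged:
By the outcome, as a careful person would: the job done as asked, in the order asked, and still so for the second after the job is handed in, with the robot touching nothing.
It also fails if it takes over 72 s, if anything falls off the work surface, if the arm or the gripper's body presses on something with over 40 N, if the wrist force passes 120 N, or if a joint passes its speed limit or range.

## Robot

A 6-joint arm with a two-finger parallel gripper is mounted at the origin on the work surface. World frame = base frame: x ahead of the robot, y to its left, z up, the work surface at z = 0. Lengths are in m, angles in degrees, forces in N, time in s.
With the tool pointing down it reaches from about 0.3 to 0.75 m from the base axis. Payload 8.5 kg.
Tool frame: the origin (TCP) lies at the very end of the fingers, on their centre line; the grasp point (between the pads) lies 19 mm behind it; z points along the fingers, y is the line along which they close (so a half turn about z gives the same grasp; the last joint's range is limited). The gripper opens to 85 mm and grips with 20 to 120 N. Pads are 22 mm wide; open, the fingers measure 114 mm over their backs; the gripper's body (76 mm by 85 mm) begins 54 mm behind the grasp point. The pads swing forward as they close: fully open they stand 13 mm farther back than shut.
Start: joints at [51.263, 21.807, 74.336, -0, 83.858, -12.336], TCP at [0.245, 0.493, 0.231] pointing down, gripper open.
Joint ranges: [-178.18, 178.18], [-50.72, 133.34], [12.68, 142.11], [-81.47, 261.47], [9.98, 163.14], [-165.26, 165.26]. Speed limits (degrees/s): [136.94, 136.94, 180, 180, 180, 180].

## Interface

Orientations are given as a 3x3 rotation matrix whose columns are the frame's x, y, z axes.
In Python, from rig import env gives the robot as it stands.
- The arm moves only by the tool move_arm, never from a script. Its argument "plan" is a list of rows, each a list of 7 numbers: the turn, a rotation vector about the tool's x, y, z in degrees, then the shift along the tool's x, y, z in cm, then the gripper command: -1 is shut, 1 is fully open, values between are in proportion. In form: [[ax, ay, az, tx, ty, tz, jaw], ...]. A call has 1 to 5 rows; each row is the pose to reach, as a shift and turn from the pose commanded when the call began, along the tool's axes at that moment; what a row does not reach only later rows make up. A row lasts 1/10 s, in which the tool goes at most 50 mm and 8.59 degrees, less where a joint would pass 70% of its speed; a pose out of reach is approached as far as the arm can. A call with a gripper value outside its range is refused whole. The fingers move at their own pace and stop on an object; "squeeze" is the grip in N (left out, the last holds). Time passes only in rows, so rows that repeat a pose let the fingers close. It gives the time, the measured TCP pose, the force, the opening and the grip force at its end, in the units of the state.
- env.observe(): the state, without advancing time (a new reading comes with each control period).
- env.get_image(name): name is "scene" or "side" or "wrist"; returns a dict with "color" (400x640x3 uint8, red, green, blue), "fov_y" (degrees; the focal length in pixels is half the picture's height over the tangent of half this angle, whatever the lens; pixels are square), "cx", "cy" (the principal point, pixels), "distortion" ([k1, k2, p1, p2, k3] as OpenCV has them; the pictures are not rectified), "R" (3x3) and "t" (3): a world point X has camera coordinates R X + t. Camera axes: x right, y down, z forward; pixel columns grow to the right and rows downward; lengths in m; the calibration is good to about 2 mm. A picture is of the moment at which its call begins. There is no depth.
- env.close_job(): hands the job in; it is judged then, once.
Trained networks look in a picture, given as the dict that the camera call returned (one of the last four; its "shot" number tells which), for a name from the list of things; names that differ only in an ending like _2 or _b are one class to them, and where a whole thing is asked for, a point or a joint stands for the part that bears it (a point fixed in the world has none). Each returns a list of dicts, best first, with "conf" (0 to 1); they miss things now and then, are a little off and sometimes report something else, mostly with a low value. They report only what shows in the picture. A call takes as long as a camera call. They do not tell look-alikes from the thing itself.
- env.outline_of(target, picture): "mask" (400x640 bool, what is visible of it) and "bbox" ([centre column, centre row, width, height] in pixels, round what is visible of it).
- env.tip_of(target, picture): "pixel" ([column, row] in pixels: a listed point, or the origin of a listed thing).
The state is a dict: "time_s": time; "q": joint angles; "qvel": joint speeds; "joint_efforts": joint torques, N m; "position": TCP position; "tool_rot": TCP orientation; "ft_force": force on the tool from outside, world axes, zero at the start; "wrist_torque": the same for the moment, N m; "grip_width": finger opening in m; "gripper_force": force on a finger pad.
Only numpy, scipy, OpenCV 4.12 (cv2) and the standard library are available. Lean on these libraries where they do the work, as an engineer would, in place of code of your own. Each camera call takes 0.05 s, during which the arm holds its last target. There are 200 camera calls.

## Working session

There is one attempt and no reset: what is moved stays moved. The work goes in short steps, Python scripts to look and compute and a tool call to move; the robot and the scene stay as the last step left them, time stands still between calls to the robot, and variables do not carry over. Pictures are saved under pics/ and viewed, at most 10 in all, crops included, and the job is handed in when it is done.

Besides the shell and the picture viewer there is one more tool, called by a JSON object that holds its "method" and its "body". move_arm: Moves the arm, as the interface text tells. Its arguments: {"type":"object","properties":{"plan":{"type":"array"},"squeeze":{"type":"number"}},"required":["plan"]}

```bash
ls; mkdir -p pics; cat > h.py <<'E'
import numpy as np, cv2
from rig import env
def K(p):
    f=200/np.tan(np.radians(p["fov_y"]/2)); return np.array([[f,0,p["cx"]],[0,f,p["cy"]],[0,0,1.]])
def ray(p,px):
    u=cv2.undistortPoints(np.array([[px]],float),K(p),np.array(p["distortion"],float)).ravel()
    R=np.array(p["R"]);t=np.array(p["t"]);return -R.T@t, R.T@np.array([u[0],u[1],1.])
def atz(p,px,z):
    c,d=ray(p,px);return c+d*(z-c[2])/d[2]
def proj(p,X):
    R=np.array(p["R"]);t=np.array(p["t"])
    return cv2.projectPoints(np.atleast_2d(np.array(X,float)),cv2.Rodrigues(R)[0],t,K(p),np.array(p["distortion"],float))[0].reshape(-1,2)
def tri(obs):
    A=np.zeros((3,3));b=np.zeros(3)
    for p,px in obs:
        c,d=ray(p,px);d=d/np.linalg.norm(d);M=np.eye(3)-np.outer(d,d);A+=M;b+=M@c
    return np.linalg.solve(A,b)
E
python3 - <<'E'
from h import *
np.set_printoptions(precision=4,suppress=True)
s=env.observe();print(s["time_s"],s["position"],s["tool_rot"],s["grip_width"],s["ft_force"])
Z=dict(fulcrum=0,model=0,model_lip=.02,model_back=0,bar_grip=.026,bar_toe=.0035,bar_pommel=.021,shim_center=.014,shim_end_a=.014,shim_end_b=.014,glue=0,stain=0,spire=0)
for n in ["scene","side"]:
    p=env.get_image(n);cv2.imwrite(f"pics/{n}0.png",p["color"][:,:,::-1])
    print(n,"cam",-np.array(p["R"]).T@p["t"],p["distortion"])
    for k,z in Z.items():
        for d in env.tip_of(k,p)[:4]: print(k,np.round(d["pixel"],1),round(d["conf"],2),atz(p,d["pixel"],z))
E
```

```text
pics
0.0 [0.2444 0.4924 0.2307] [[-0.8957  0.4446 -0.0009]
 [ 0.4446  0.8957 -0.0012]
 [ 0.0003 -0.0015 -1.    ]] 0.08527925407154954 [-0.0377 -0.6012 -1.058 ]
scene cam [1.1425 0.0253 0.7842] [0.0321 0.     0.     0.     0.    ]
fulcrum [345.5 208.5] 0.65 [0.5366 0.0233 0.    ]
model [382.7 217.2] 0.75 [ 0.5513  0.1194 -0.    ]
model_lip [355.  207.4] 0.67 [0.5453 0.0468 0.02  ]
model_lip [483.8 207. ] 0.31 [0.499 0.368 0.02 ]
model_back [414.7 224.4] 0.67 [0.5627 0.1993 0.    ]
model_back [215.4 177.5] 0.36 [ 0.4788 -0.3421  0.    ]
bar_grip [216.4 174.7] 0.58 [ 0.4906 -0.3303  0.026 ]
bar_toe [167.6 199.8] 0.81 [ 0.575  -0.44    0.0035]
bar_toe [206.4 225. ] 0.68 [ 0.6386 -0.3151  0.0035]
bar_toe [483.7 206.9] 0.43 [0.4848 0.3752 0.0035]
bar_toe [235.3 274.7] 0.41 [ 0.762  -0.2076  0.0035]
bar_pommel [221.2 166.3] 0.94 [ 0.4541 -0.3289  0.021 ]
bar_pommel [115.2 250.3] 0.88 [ 0.7466 -0.4914  0.021 ]
shim_center [480.6 205.3] 0.97 [0.4894 0.3635 0.014 ]
shim_center [446.2 163.6] 0.64 [0.3506 0.2884 0.014 ]
shim_end_a [441.5 180.9] 0.93 [0.4183 0.271  0.014 ]
shim_end_a [479.8 192. 
[... 1339 characters left out ...]
.6181 -0.2908  0.014 ]
shim_center [354.8 288.4] 0.56 [0.3659 0.2916 0.014 ]
shim_end_a [381.1 296.5] 0.88 [0.291  0.3031 0.014 ]
shim_end_a [324.4 309.1] 0.76 [0.4357 0.3753 0.014 ]
shim_end_a [338.3 280. ] 0.72 [0.4161 0.2729 0.014 ]
shim_end_a [282.9 298.7] 0.64 [0.5536 0.3666 0.014 ]
shim_end_b [381.1 296.5] 0.88 [0.291  0.3031 0.014 ]
shim_end_b [324.4 309.1] 0.76 [0.4357 0.3753 0.014 ]
shim_end_b [338.3 280. ] 0.72 [0.4161 0.2729 0.014 ]
shim_end_b [282.9 298.7] 0.64 [0.5536 0.3666 0.014 ]
glue [267.6 163.9] 0.53 [ 0.7628 -0.1961  0.    ]
stain [256.8 192.8] 0.72 [ 0.7555 -0.0397  0.    ]
spire [238.5 295.9] 0.94 [0.6803 0.3742 0.    ]
spire [306.9 150.4] 0.34 [ 0.6401 -0.3038  0.    ]
```

```bash
python3 - <<'E'
import cv2
a=cv2.imread("pics/scene0.png")[120:320,90:530];cv2.imwrite("pics/s1.png",cv2.resize(a,(792,360),interpolation=cv2.INTER_CUBIC))
a=cv2.imread("pics/side0.png")[90:330,210:410];cv2.imwrite("pics/d1.png",cv2.resize(a,None,fx=2.5,fy=2.5,interpolation=cv2.INTER_CUBIC))
E
```

```text
(no output)
```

View pics/s1.png

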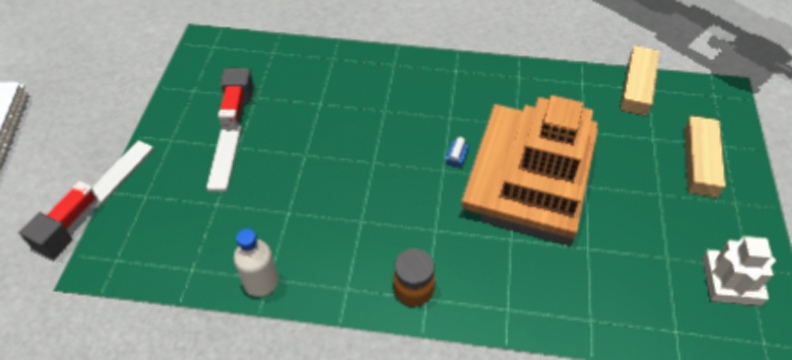

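View pics/d1.png

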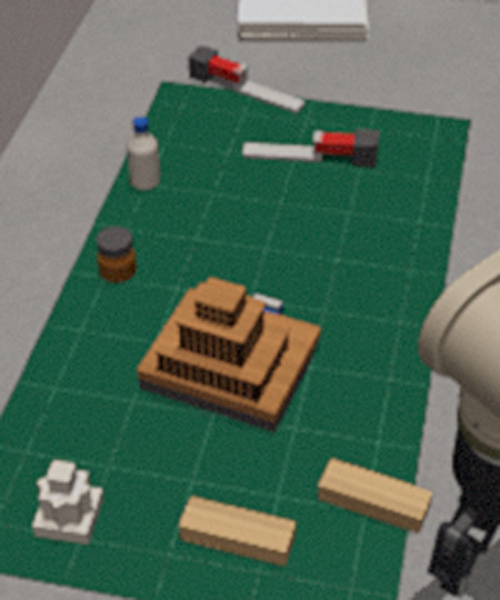

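The scene picture shows two red-gripped bars, one with its grip at about (218,175) and one at (130,235). It shows two pale blocks, at (481,206) and (446,163). The fulcrum is at (345,205) and the model is behind it.

- **Bar:** the candidates are (0.49,-0.32), which is 0.59 m from the base, and (0.73,-0.50), which is 0.88 m away. I take the first, at scene pixel (218,175).
- **Shim:** the candidates are at y=0.36 and y=0.29. I take y=0.36, at scene pixel (481,206).

The side picture agrees. There the bar is at (345,149) and the shim at (306,301).

```bash
cat >> h.py <<'E'
from scipy.spatial.transform import Rotation as Rn
def tgt(pos,R):
    """delta from current measured pose, in tool axes: rotvec deg, shift cm"""
    s=env.observe();R0=np.array(s["tool_rot"]);p0=np.array(s["position"])
    return np.round(Rn.from_matrix(R0.T@R).as_rotvec(degrees=True),1),np.round(R0.T@(np.array(pos)-p0)*100,2)
def down(ang):  # tool down, tool x at yaw ang
    c,s=np.cos(np.radians(ang)),np.sin(np.radians(ang));return np.array([[c,s,0],[s,-c,0],[0,0,-1.]])
E
python3 - <<'E'
from h import *
np.set_printoptions(precision=4,suppress=True)
s=env.observe();R0=np.array(s["tool_rot"]);p0=np.array(s["position"])
p=env.get_image("wrist");R=np.array(p["R"]);c=-R.T@p["t"]
print("cam in tool",R0.T@(c-p0),"\n",R0.T@R.T,p["fov_y"],p["distortion"])
# crop check of chosen shim in wrist
for k in ["shim_center","shim_end_a"]:
    for d in env.tip_of(k,p): print(k,d["pixel"],d["conf"],atz(p,d["pixel"],.014))
print(tgt([.5,-.1,.33],down(0)), tgt([.5,.05,.33],down(0)))
E
```

```text
cam in tool [ 0.074  -0.0005 -0.1427] 
 [[-0.0008 -0.9578 -0.2875]
 [ 1.     -0.001   0.0004]
 [-0.0006 -0.2875  0.9578]] 68.82110650470521 [-0.017  0.     0.     0.     0.   ]
shim_center [227.7, 300.6] 0.81 [0.3531 0.2824 0.014 ]
shim_center [317.3, 353.5] 0.7 [0.4963 0.3553 0.014 ]
shim_end_a [303.7, 320.4] 0.64 [0.4324 0.3651 0.014 ]
shim_end_a [240.5, 332.3] 0.64 [0.4094 0.2698 0.014 ]
(array([ -0. ,   0. , 153.6]), array([-49.23, -41.72,  -9.87])) (array([ -0. ,   0. , 153.6]), array([-42.56, -28.29,  -9.87]))
```

```bash
cat >> h.py <<'E'
def plan(pos,R,n,R0=None,p0=None):
    """n calls from current pose straight to target; prints last-row delta of each call"""
    from scipy.spatial.transform import Slerp
    s=env.observe();R0=np.array(s["tool_rot"]) if R0 is None else R0;p0=np.array(s["position"]) if p0 is None else p0
    rv=Rn.from_matrix(R0.T@R).as_rotvec();pos=np.array(pos)
    Rs=[R0@Rn.from_rotvec(rv*i/n).as_matrix() for i in range(n+1)];P=[p0+(pos-p0)*i/n for i in range(n+1)]
    for i in range(n):
        print(np.round(Rn.from_matrix(Rs[i].T@Rs[i+1]).as_rotvec(degrees=True),1),np.round(Rs[i].T@(P[i+1]-P[i])*100,2))
E
python3 - <<'E'
from h import *
plan([.60,-.0,.30],down(0),4)
E
```

```text
[-0.   0.  38.4] [-13.44  -7.08  -1.72]
[-0.   0.  38.4] [-14.93   2.8   -1.72]
[-0.   0.  38.4] [-9.96 11.46 -1.72]
[-0.   0.  38.4] [-0.69 15.17 -1.72]
```

{"method": "move_arm", "body": {"plan": [[0,0,7.7,-2.7,-1.4,-0.3,1],[0,0,15.4,-5.4,-2.8,-0.7,1],[0,0,23,-8.1,-4.2,-1,1],[0,0,30.7,-10.7,-5.7,-1.4,1],[0,0,38.4,-13.4,-7.1,-1.7,1]]}}

```text
time_s: 2.05
position: [0.3335, 0.3684, 0.2486]
tool_rot: [[-0.421, 0.907, 0.0], [0.907, 0.421, 0.0], [0.0, 0.0, -1.0]]
ft_force: [-0.2, 0.2, 0.7]
grip_width: 0.0856
gripper_force: 0.0
```

{"method": "move_arm", "body": {"plan": [[0,0,7.7,-3,0.6,-0.3,1],[0,0,15.4,-6,1.1,-0.7,1],[0,0,23,-9,1.7,-1,1],[0,0,30.7,-12,2.2,-1.4,1],[0,0,38.4,-15,2.8,-1.7,1]]}}

```text
time_s: 2.55
position: [0.4228, 0.2445, 0.2657]
tool_rot: [[0.234, 0.972, 0.0], [0.972, -0.234, 0.0], [0.0, 0.0, -1.0]]
ft_force: [0.5, 1.0, 0.6]
grip_width: 0.0855
gripper_force: 0.0
```

{"method": "move_arm", "body": {"plan": [[0,0,7.7,-2,2.3,-0.3,1],[0,0,15.4,-4,4.6,-0.7,1],[0,0,23,-6,6.9,-1,1],[0,0,30.7,-8,9.2,-1.4,1],[0,0,38.4,-10,11.5,-1.7,1]]}}

```text
time_s: 3.05
position: [0.512, 0.1209, 0.2826]
tool_rot: [[0.787, 0.617, 0.0], [0.617, -0.787, 0.0], [0.0, 0.0, -1.0]]
ft_force: [-0.1, 0.3, -0.2]
grip_width: 0.0853
gripper_force: 0.0
```

{"method": "move_arm", "body": {"plan": [[0,0,7.7,-0.1,3,-0.3,1],[0,0,15.4,-0.3,6,-0.7,1],[0,0,23,-0.4,9.1,-1,1],[0,0,30.7,-0.6,12.1,-1.4,1],[0,0,38.4,-0.7,15.2,-1.7,1]]}}

```text
time_s: 3.55
position: [0.6008, -0.0025, 0.2996]
tool_rot: [[1.0, -0.006, 0.0], [-0.006, -1.0, 0.0], [0.0, -0.0, -1.0]]
ft_force: [0.8, 0.6, 0.0]
grip_width: 0.0854
gripper_force: 0.0
```

```bash
python3 - <<'E'
from h import *
np.set_printoptions(precision=4,suppress=True)
s=env.observe();print(s["time_s"],s["q"],s["position"],s["tool_rot"])
ps=[env.get_image(n) for n in ("wrist","scene","side")]
import pickle;pickle.dump(ps,open("p1.pkl","wb"))
p=ps[0];cv2.imwrite("pics/w1.png",p["color"][:,:,::-1])
for k,z in dict(fulcrum=0,model_lip=.02,model_back=0,model=0).items():
    for p,n in zip(ps,"wcs"):
        for d in env.tip_of(k,p)[:3]: print(n,k,np.round(d["pixel"],1),round(d["conf"],2),atz(p,d["pixel"],z))
E
```

```text
3.55 [-11.5216  25.1626  57.7828   0.0027  97.0446  78.7993] [ 0.6008 -0.0025  0.2996] [[ 1.     -0.0056  0.0002]
 [-0.0056 -1.      0.    ]
 [ 0.0002 -0.     -1.    ]]
w fulcrum [310.7 198.6] 0.67 [0.538  0.0193 0.    ]
c fulcrum [346.3 206.5] 0.62 [0.5298 0.0248 0.    ]
s fulcrum [316.8 213.8] 0.51 [0.5335 0.0156 0.    ]
w model_lip [292.2 197.1] 0.69 [0.5467 0.0462 0.02  ]
c model_lip [355.5 205.8] 0.89 [0.54   0.0477 0.02  ]
s model_lip [310.4 220. ] 0.76 [0.5436 0.0659 0.02  ]
c model_back [414.  227.4] 0.91 [0.5722 0.1973 0.    ]
c model_back [219.5 166.6] 0.52 [ 0.437 -0.343  0.   ]
s model_back [291.7 253.4] 0.94 [0.5728 0.195  0.    ]
s model_back [325.2 309.4] 0.72 [0.435  0.3668 0.    ]
w model [244.8 188.7] 0.91 [0.555  0.1225 0.    ]
c model [383.  218.2] 0.57 [0.5544 0.1203 0.    ]
```

View pics/w1.png

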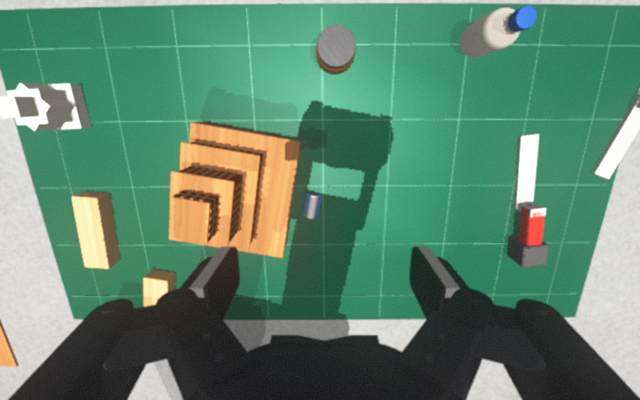

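The wrist picture shows the model plate with its front edge running from (300,140) to (283,257). The fulcrum is at (313,206). The bar's toe is at (528,135) and its pommel at (529,251). The chosen shim is at (94,232), the look-alike shim at (158,288), and the jar, glue and spire are well away. I'll measure the edges next.

```bash
python3 - <<'E'
from h import *
import pickle
np.set_printoptions(precision=4,suppress=True)
ps=pickle.load(open("p1.pkl","rb"));p=ps[0]
im=p["color"];hsv=cv2.cvtColor(im,cv2.COLOR_RGB2HSV)
# front edge: rightmost orange pixel per row
org=(hsv[...,0]<22)&(hsv[...,1]>90)&(hsv[...,2]>60)
pts=[]
for r in range(150,250,4):
    c=np.where(org[r,240:310])[0]
    if len(c): pts.append(atz(p,[240+c.max()+.5,r],.02))
pts=np.array(pts);vx,vy,x0,y0=cv2.fitLine(pts[:,:2].astype(np.float32),cv2.DIST_HUBER,0,.001,.001).ravel()
print("front line dir",np.degrees(np.arctan2(vy,vx))%180,"pt",x0,y0)
# corners
for n,px in dict(fr=(300,140),fl=(283,257),br=(191,123),bl=(170,240)).items(): print(n,atz(p,px,.036),atz(p,px,.02))
def blob(m,z,box):
    x0,y0,x1,y1=box;mm=np.zeros(m.shape,np.uint8);mm[y0:y1,x0:x1]=m[y0:y1,x0:x1]
    n,l,st,ce=cv2.connectedComponentsWithStats(mm);i=1+np.argmax(st[1:,4]);ys,xs=np.where(l==i)
    W=np.array([atz(p,(x,y),z)[:2] for x,y in zip(xs,ys)])*1000
    r=cv2.minAreaRect(W.astype(np.float32));print(st[i],ce[i],"rect mm",np.round(r[0],1),np.round(r[1],1),round(r[2],1),"mean",W.mean(0))
blue=(hsv[...,0]>105)&(hsv[...,0]<135)&(hsv[...,1]>70)
print("fulcrum");blob(blue,.014,(295,180,335,230))
notgreen=~((hsv[...,0]>60)&(hsv[...,0]<100)&(hsv[...,1]>90))
blob(notgreen,.018,(303,185,335,230))
print("bar");blob((hsv[...,0]<8)|(hsv[...,0]>170)&(hsv[...,1]>120),.038,(505,190,560,260))
blob(notgreen,.007,(505,128,560,204));blob(notgreen,.007,(505,128,560,270))
print("shim");blob(notgreen,.028,(60,180,130,280))
for k,z in dict(bar_grip=.026,bar_toe=.0035,bar_pommel=.021,shim_center=.014,shim_end_a=.014).items(): print(k,[(np.round(d["pixel"]),round(d["conf"],2),atz(p,d["pixel"],z)) for d in env.tip_of(k,p)])
a=cv2.resize(im[160:250,270:350],(640,720)[::1] and (533,600),interpolation=cv2.INTER_CUBIC);b=cv2.resize(im[120:275,495:555],(232,600),interpolation=cv2.INTER_CUBIC)
cv2.imwrite("pics/crop1.png",np.hstack([a,b])[:,:,::-1])
E
```

```text
front line dir 169.78282 pt 0.5439173 0.046927832
fr [0.6332 0.0306 0.036 ] [0.6317 0.0319 0.02  ]
fl [0.4547 0.0623 0.036 ] [0.4461 0.0649 0.02  ]
br [0.6572 0.1779 0.036 ] [0.6566 0.185  0.02  ]
bl [0.4842 0.2339 0.036 ] [0.4768 0.2432 0.02  ]
fulcrum
[303 192   7  23  75] [306.16 202.72] rect mm [535.2  26. ] [ 5.2 36.5] 79.2 mean [535.6531  25.7703]
[303 185  20  44 532] [310.3477 204.8797] rect mm [529.9  16.1] [28.9 69.5] 88.4 mean [533.341   19.1792]
bar
[518 206  27  41 794] [530.9761 227.9446] rect mm [ 504.4 -314.2] [68.  39.8] 6.4 mean [ 501.1042 -313.322 ]
[ 514  133   26   71 1473] [526.3456 168.2641] rect mm [ 583.1 -310.8] [111.6  35.3] 8.7 mean [ 585.7817 -310.5602]
[ 508  133   41  135 3449] [528.0093 207.3082] rect mm [ 527.5 -326. ] [226.5  66.5] 10.1 mean [ 520.9281 -325.8899]
shim
[  71  191   49   79 2991] [ 95.4891 229.2792] rect mm [495.2 352.7] [ 63.6 132.2] 85.8 mean [498.1147 352.7912]
bar_grip [(array([528., 227.]), 0.82, array([ 0.4983, -0.3172,  0.026 ])), (array([ 68., 106.]), 0.72, array([0.6813, 0.3517, 0.026 ]))]
bar_toe [(array([599., 173.]), 0.97, array([ 0.5772, -0.4303,  0.0035])), (array([528., 139.]), 0.77, array([ 0.6296, -0.3068,  0.0035]))]
bar_pommel [(array([526., 250.]), 0.83, array([ 0.455 , -0.3252,  0.021 ]))]
shim_center [(array([157., 307.]), 0.93, array([0.3462, 0.2897, 0.014 ])), (array([ 94., 231.]), 0.59, array([0.4896, 0.3676, 0.014 ]))]
shim_end_a [(array([155., 275.]), 0.88, array([0.4104, 0.282 , 0.014 ])), (array([ 88., 196.]), 0.84, array([0.5487, 0.3627, 0.014 ])), (array([103., 263.]), 0.83, array([0.4322, 0.366 , 0.014 ]))]
```

View pics/crop1.png

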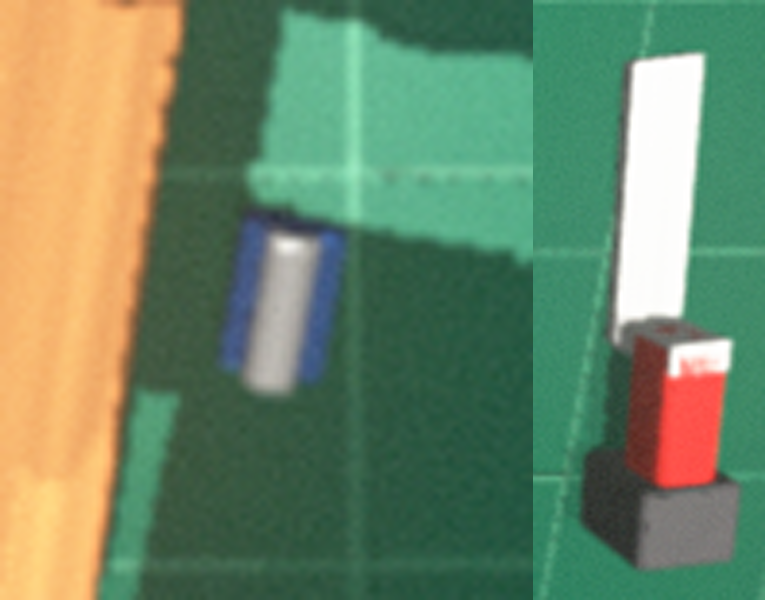

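```bash
python3 - <<'E'
from h import *
import pickle
np.set_printoptions(precision=4,suppress=True)
ps=pickle.load(open("p1.pkl","rb"));p=ps[0]
f=lambda x,y:(270+x/6.66-.4,160+y/6.66-.4); g=lambda x,y:(495+(x-533)/3.87-.4,120+y/3.87-.4)
A=[atz(p,f(*q),.024) for q in [(292,237),(270,392)]];print("ridge",A,np.mean(A,0),np.degrees(np.arctan2(*(A[0]-A[1])[1::-1])),np.linalg.norm(A[0]-A[1]))
B=np.array([atz(p,f(*q),.014) for q in [(245,222),(345,238),(320,380),(222,368)]]);print("block",B,B.mean(0), np.degrees(np.arctan2(*(B[0]-B[3])[1::-1])))
T=np.array([atz(p,g(*q),.007) for q in [(630,62),(705,55)]]);print("toe",T.mean(0),T)
a,b=atz(p,g(705,55),.007),atz(p,g(683,318),.007);print("blade yaw",np.degrees(np.arctan2(*(a-b)[1::-1])))
G=np.array([atz(p,g(*q),.038) for q in [(670,345),(732,340),(720,480),(660,488)]]);print("grip",G.mean(0),G)
P=np.array([atz(p,g(*q),.042) for q in [(632,480),(740,485)]]);print("pommel top front",P)
print("tri toe etc")
for k in ["bar_grip","bar_pommel","bar_toe","shim_center","shim_end_a"]:
    for q,n in zip(ps,"wcs"):
        print(k,n,[(np.round(d["pixel"],1),round(d["conf"],2),atz(q,d["pixel"],dict(bar_grip=.026,bar_pommel=.021,bar_toe=.0035,shim_center=.014,shim_end_a=.014)[k])) for d in env.tip_of(k,q) if d["conf"]>.5])
E
```

```text
ridge [array([0.5507, 0.0139, 0.024 ]), array([0.5136, 0.0196, 0.024 ])] [0.5321 0.0168 0.024 ] -8.718658604794813 0.03747567327409938
block [[0.5514 0.025  0.014 ]
 [0.5474 0.0022 0.014 ]
 [0.5127 0.0084 0.014 ]
 [0.5159 0.0313 0.014 ]] [0.5319 0.0167 0.014 ] -9.962649766649431
toe [ 0.6367 -0.3055  0.007 ] [[ 0.6354 -0.2912  0.007 ]
 [ 0.638  -0.3198  0.007 ]]
blade yaw 6.6403164732836295
grip [ 0.5032 -0.3215  0.038 ] [[ 0.5319 -0.3057  0.038 ]
 [ 0.5337 -0.3294  0.038 ]
 [ 0.4751 -0.3371  0.038 ]
 [ 0.4719 -0.3136  0.038 ]]
pommel top front [[ 0.4775 -0.2987  0.042 ]
 [ 0.4748 -0.3423  0.042 ]]
tri toe etc
bar_grip w [(array([527.9, 226.7]), 0.82, array([ 0.4983, -0.3172,  0.026 ])), (array([ 67.6, 106.4]), 0.72, array([0.6813, 0.3517, 0.026 ]))]
bar_grip c [(array([128.5, 234.1]), 0.69, array([ 0.7032, -0.4778,  0.026 ])), (array([215.5, 180. ]), 0.61, array([ 0.5094, -0.327 ,  0.026 ]))]
bar_grip s [(array([344.5, 148.5]), 0.61, array([ 0.4985, -0.3118,  0.026 ])), (array([300.3, 116.9]), 0.57, array([ 0.7067, -0.4773,  0.026 ]))]
bar_pommel w [(array([525.5, 250.5]), 0.83, arr
[... 1554 characters left out ...]
 array([0.4322, 0.366 , 0.014 ]))]
shim_end_a c [(array([447.5, 151.6]), 0.96, array([0.3013, 0.2956, 0.014 ])), (array([441.5, 179.1]), 0.8, array([0.4117, 0.2715, 0.014 ])), (array([480.1, 188.3]), 0.64, array([0.431 , 0.3697, 0.014 ])), (array([484.4, 224.8]), 0.62, array([0.5505, 0.3646, 0.014 ]))]
shim_end_a s [(array([283.2, 294.5]), 0.96, array([0.5563, 0.3531, 0.014 ])), (array([381.3, 296.2]), 0.88, array([0.2906, 0.302 , 0.014 ])), (array([326.5, 307.6]), 0.78, array([0.4311, 0.3695, 0.014 ])), (array([305.5, 297.7]), 0.68, array([0.4937, 0.3505, 0.014 ])), (array([340. , 279.7]), 0.6, array([0.4116, 0.2709, 0.014 ])), (array([301.7, 236.8]), 0.53, array([0.5555, 0.1357, 0.014 ]))]
```

Measured poses, all consistent with the sizes given:

| Thing | Position (m) | Yaw (deg) | Check |
|---|---|---|---|
| Fulcrum | (0.532, 0.017) | -10 | |
| Lip line | 31.7 mm beyond the ridge | -10.2 | within 30–34 mm |
| Bar grip | (0.502, -0.321) | 6.7 | toe 135 mm ahead |

Next is a pose above the bar.

```bash
python3 - <<'E'
from h import *
plan([.502,-.3215,.14],down(6.7),2)
E
```

```text
[-0.   0.  -3.4] [-4.91 16.    7.96]
[-0.   0.  -3.4] [-5.84 15.69  7.96]
```

{"method": "move_arm", "body": {"plan": [[0,0,-0.7,-1,3.2,1.6,1],[0,0,-1.4,-2,6.4,3.2,1],[0,0,-2,-2.9,9.6,4.8,1],[0,0,-2.7,-3.9,12.8,6.4,1],[0,0,-3.4,-4.9,16,8,1]]}}

```text
time_s: 5.8
position: [0.5507, -0.1626, 0.2188]
tool_rot: [[0.998, 0.06, 0.0], [0.06, -0.998, -0.0], [0.0, 0.0, -1.0]]
ft_force: [1.0, -0.1, -0.4]
grip_width: 0.0853
gripper_force: 0.0
```

{"method": "move_arm", "body": {"plan": [[0,0,-0.7,-1.2,3.1,1.6,1],[0,0,-1.4,-2.3,6.3,3.2,1],[0,0,-2,-3.5,9.4,4.8,1],[0,0,-3,-5,13,6.6,1],[0,0,-3.4,-5.8,15.7,8,1]]}}

```text
time_s: 6.3
position: [0.5015, -0.3235, 0.1384]
tool_rot: [[0.993, 0.118, -0.001], [0.118, -0.993, 0.0], [-0.001, -0.0, -1.0]]
ft_force: [1.1, 0.3, 0.7]
grip_width: 0.0854
gripper_force: 0.0
```

```bash
python3 - <<'E'
from h import *
np.set_printoptions(precision=4,suppress=True)
s=env.observe();print(s["time_s"],s["q"],s["position"])
p=env.get_image("wrist");import pickle;pickle.dump(p,open("p2.pkl","wb"))
for k,z in dict(bar_grip=.026,bar_pommel=.021,bar_toe=.0035).items(): print(k,[(np.round(d["pixel"],1),round(d["conf"],2),atz(p,d["pixel"],z)) for d in env.tip_of(k,p)])
cv2.imwrite("pics/w2.png",p["color"][:,:,::-1])
E
```

```text
6.3 [-44.1702  30.9249  74.9435  -0.0162  74.1687  39.0657] [ 0.5015 -0.3235  0.1384]
bar_grip [(array([318.8, 194.7]), 0.74, array([ 0.4988, -0.3186,  0.026 ])), (array([323. , 238.3]), 0.38, array([ 0.4562, -0.3274,  0.026 ]))]
bar_pommel [(array([324.1, 235.1]), 0.58, array([ 0.4574, -0.3284,  0.021 ]))]
bar_toe [(array([449.4, 119.9]), 0.85, array([ 0.5778, -0.4307,  0.0035])), (array([322.5,  34.1]), 0.74, array([ 0.6346, -0.3061,  0.0035]))]
```

View pics/w2.png

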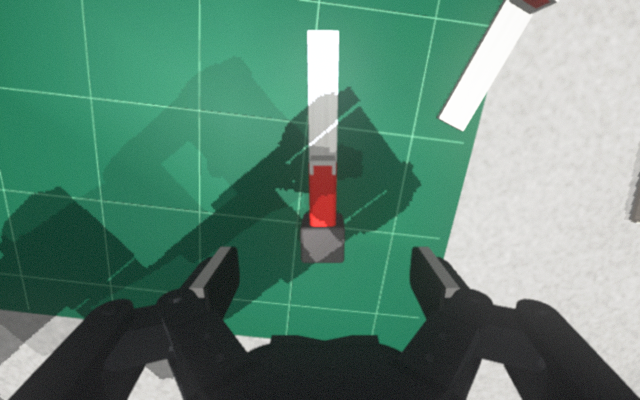

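The near bar lies straight along the tool axis. Its toe edge is at (322,30), the grip is around (322,195) and the pommel at (323,242). The other bar is at (490,60), clear of the fingers. I'm fixing the grasp now.

```bash
python3 - <<'E'
from h import *
import pickle
np.set_printoptions(precision=4,suppress=True)
p=pickle.load(open("p2.pkl","rb"));s=env.observe();R0=np.array(s["tool_rot"]);p0=np.array(s["position"])
hsv=cv2.cvtColor(p["color"],cv2.COLOR_RGB2HSV)
ng=~((hsv[...,0]>55)&(hsv[...,0]<100)&(hsv[...,1]>60))
for r in (40,60,80,100,120,140):
    c=np.where(hsv[r,295:350,1]<70)[0]+295;print(r,c.min(),c.max(), R0.T@(atz(p,((c.min()+c.max())/2,r),.007)-p0))
toe=[r for r in range(15,60) if hsv[r,322,1]<70 and hsv[r,322,2]>150][0];print("toe row",toe)
red=((hsv[...,0]<8)|(hsv[...,0]>172))&(hsv[...,1]>120);red[:150]=0;red[:,:290]=0;red[:,350:]=0
ys,xs=np.where(red);print(ys.min(),ys.max(),xs.min(),xs.max())
for n,q,z in [("toe",(322.5,toe-.5),.007),("grip front top",(322,ys.min()),.038),("pommel front top",(323,226),.042),("grip tip",(318.8,194.7),.026)]:
    X=atz(p,q,z);print(n,X,"tool",R0.T@(X-p0))
E
```

```text
40 307 339 [0.1277 0.0004 0.1322]
60 307 338 [ 0.1121 -0.      0.1322]
80 307 338 [ 0.0959 -0.0001  0.1322]
100 308 338 [0.0792 0.0004 0.1322]
120 307 337 [ 0.0618 -0.0006  0.1322]
140 308 337 [ 0.0439 -0.0001  0.1322]
toe row 30
166 226 309 336
toe [ 0.6373 -0.3058  0.007 ] tool [0.1357 0.     0.1322]
grip front top [ 0.5276 -0.3183  0.038 ] tool [ 0.0253 -0.0004  0.1012]
pommel front top [ 0.4753 -0.3253  0.042 ] tool [-0.0275  0.0004  0.0973]
grip tip [ 0.4988 -0.3186  0.026 ] tool [-0.0034 -0.0035  0.1132]
```

{"method": "move_arm", "body": {"plan": [[0,0,0,-0.1,0,4,1],[0,0,0,-0.1,0,8,1],[0,0,0,-0.1,0,11,0.4],[0,0,0,-0.1,0,12.9,0.2],[0,0,0,-0.1,0,12.9,0]]}}

```text
time_s: 7.0
position: [0.5015, -0.3198, 0.0088]
tool_rot: [[0.993, 0.12, -0.003], [0.12, -0.993, 0.003], [-0.002, -0.003, -1.0]]
ft_force: [-0.2, -0.6, -0.6]
grip_width: 0.0442
gripper_force: 0.0
```

{"method": "move_arm", "body": {"plan": [[0,0,0,0,0,0,-0.3],[0,0,0,0,0,0,-0.6],[0,0,0,0,0,0,-1],[0,0,0,0,0,0,-1],[0,0,0,0,0,0,-1]], "squeeze": 90}}

```text
time_s: 7.5
position: [0.5027, -0.3218, 0.0123]
tool_rot: [[0.993, 0.119, 0.003], [0.119, -0.993, -0.002], [0.003, 0.002, -1.0]]
ft_force: [1.0, 4.9, 6.4]
grip_width: 0.0223
gripper_force: 89.7
```

{"method": "move_arm", "body": {"plan": [[0,0,0,0,0,0,-1],[0,0,0,0,0,-1,-1],[0,0,0,0,0,-2,-1],[0,0,0,0,0,-4,-1],[0,0,0,0,0,-6,-1]], "squeeze": 90}}

```text
time_s: 8.0
position: [0.5013, -0.3216, 0.0713]
tool_rot: [[0.993, 0.118, -0.001], [0.118, -0.993, 0.001], [-0.001, -0.001, -1.0]]
ft_force: [0.7, -0.5, -6.9]
grip_width: 0.0224
gripper_force: 88.6
```

```bash
cat >> h.py <<'E'
F=np.array([.532,.0168,.018]);YAW=79.9
def barpose(pitch,s,lift=0,F=F,back=0.0,yaw=YAW,side=0):
    """tool pose with tool x along bar, grip centre 19 mm behind TCP; pitch toe-down deg; ridge s mm from toe; lift mm normal to bar; gx: bar offset"""
    th=np.radians(pitch);n=np.array([np.cos(np.radians(yaw)),np.sin(np.radians(yaw)),0]);zz=np.array([0,0,1.]);t=np.cross(n,zz)
    bx=n*np.cos(th)-zz*np.sin(th);bz=n*np.sin(th)+zz*np.cos(th)
    c=F+bz*(.006+lift/1000)+t*side/1000
    g=c-bx*(.137-s/1000)+bz*.026
    return g,np.column_stack([bx,np.cross(-bz,bx),-bz])
E
python3 - <<'E'
from h import *
np.set_printoptions(precision=4,suppress=True)
s=env.observe();R0=np.array(s["tool_rot"]);p0=np.array(s["position"]);print(s["time_s"],p0,R0,s["ft_force"],s["wrist_torque"],s["grip_width"],s["q"])
p=env.get_image("wrist");hsv=cv2.cvtColor(p["color"],cv2.COLOR_RGB2HSV)
cv2.imwrite("pics/w3.png",p["color"][:,:,::-1])
im=p["color"];m=(hsv[...,1]<60)&(hsv[...,2]>110)
for r in range(0,120,10):
    c=np.where(m[r,280:370])[0]+280;print(r,(c.min(),c.max(),len(c)) if len(c) else None)
E
```

```text
8.0 [ 0.5013 -0.3216  0.0713] [[ 0.993   0.1183 -0.0008]
 [ 0.1183 -0.993   0.0005]
 [-0.0007 -0.0006 -1.    ]] [ 0.6504 -0.5316 -6.896 ] [-0.0103 -0.128   0.0385] 0.02241432407698973 [-44.0526  35.114   79.6971  -0.0102  65.2426  39.1593]
0 (np.int64(295), np.int64(354), 60)
10 (np.int64(295), np.int64(354), 60)
20 (np.int64(295), np.int64(354), 60)
30 (np.int64(296), np.int64(354), 59)
40 (np.int64(296), np.int64(354), 59)
50 (np.int64(296), np.int64(353), 58)
60 (np.int64(296), np.int64(353), 58)
70 (np.int64(296), np.int64(353), 58)
80 (np.int64(297), np.int64(352), 56)
90 (np.int64(297), np.int64(352), 56)
100 (np.int64(298), np.int64(351), 54)
110 (np.int64(298), np.int64(351), 54)
```

```bash
python3 - <<'E'
from h import *
from scipy.optimize import least_squares
np.set_printoptions(precision=4,suppress=True)
s=env.observe();R0=np.array(s["tool_rot"]);p0=np.array(s["position"])
p=env.get_image("wrist");g=cv2.cvtColor(p["color"],cv2.COLOR_RGB2HSV)[...,1].astype(float)
obs=[]
for r in range(4,112,4):
    for a,b,sg in ((285,310,-1),(340,365,1)):
        row=g[r-1:r+2,a:b].mean(0);lo,hi=np.percentile(row,10),np.percentile(row,90);th=(lo+hi)/2
        i=np.where(np.diff((row>th).astype(int))!=0)[0]
        if len(i)!=1: continue
        i=i[0];x=a+i+(th-row[i])/(row[i+1]-row[i]);obs.append((r,x,sg))
print(len(obs),obs[:4])
def res(v):
    h,pit,y,yaw=v;out=[]   # blade top plane in tool: z = h + pit*x ; edges y = y0+yaw*x ± 13
    nrm=R0@np.array([-pit,0,1.]);
    for r,x,sg in obs:
        c,d=ray(p,(x,r));lam=(h-nrm@(c-p0))/(nrm@d);X=R0.T@(c+lam*d-p0)
        out.append((X[1]-y-yaw*X[0]+ -0-sg*.013)*1000)
    return out
f=least_squares(res,[-.012,0,0,0],loss="soft_l1");print("blade top z(tool) at x=0, pitch, y, yaw",f.x,np.std(f.fun))
E
```

```text
54 [(4, np.float64(294.54179894179896), -1), (4, np.float64(354.86510067114097), 1), (8, np.float64(294.667701863354), -1), (8, np.float64(354.8638157894737), 1)]
blade top z(tool) at x=0, pitch, y, yaw [ 0.0003  0.0044 -0.0002  0.0025] 0.07026730570476501
```

View pics/w3.png

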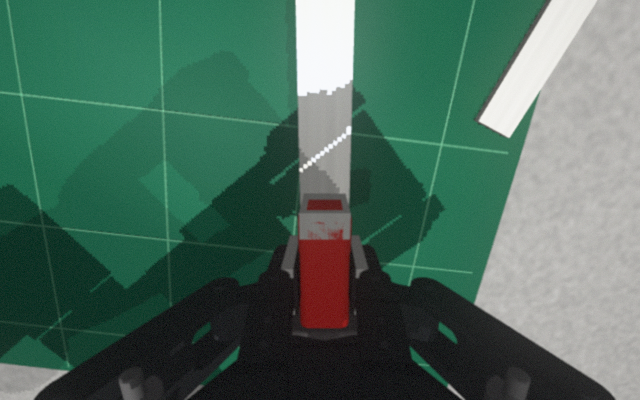

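The picture shows the bar held squarely, with the blade at columns 295–354 and the grip centred between the pads. A light touch on the bench will give the bar's height in the hand.

{"method": "move_arm", "body": {"plan": [[0,0,0,0,0,2,-1],[0,0,0,0,0,4,-1],[0,0,0,0,0,5,-1],[0,0,0,0,0,5.5,-1],[0,0,0,0,0,5.5,-1]]}}

```text
time_s: 8.6
position: [0.5015, -0.3217, 0.0148]
tool_rot: [[0.993, 0.118, -0.001], [0.118, -0.993, 0.001], [-0.001, -0.001, -1.0]]
ft_force: [0.0, -0.0, -6.5]
grip_width: 0.0221
gripper_force: 88.7
```

{"method": "move_arm", "body": {"plan": [[0,0,0,0,0,0.1,-1],[0,0,0,0,0,0.15,-1],[0,0,0,0,0,0.2,-1],[0,0,0,0,0,0.2,-1]]}}

```text
time_s: 9.0
position: [0.5017, -0.3218, 0.0136]
tool_rot: [[0.993, 0.118, 0.0], [0.118, -0.993, -0.0], [0.0, 0.0, -1.0]]
ft_force: [0.6, 0.7, -6.4]
grip_width: 0.0221
gripper_force: 88.7
```

{"method": "move_arm", "body": {"plan": [[0,0,0,0,0,0.1,-1],[0,0,0,0,0,0.15,-1],[0,0,0,0,0,0.2,-1],[0,0,0,0,0,0.2,-1]]}}

```text
time_s: 9.4
position: [0.5018, -0.3218, 0.0123]
tool_rot: [[0.993, 0.118, 0.001], [0.118, -0.993, -0.001], [0.0, 0.001, -1.0]]
ft_force: [-2.8, 2.5, 5.1]
grip_width: 0.0222
gripper_force: 90.6
```

{"method": "move_arm", "body": {"plan": [[0,0,0,0,0,0.1,-1],[0,0,0,0,0,0.15,-1],[0,0,0,0,0,0.2,-1],[0,0,0,0,0,0.2,-1]]}}

```text
time_s: 9.8
position: [0.5018, -0.3219, 0.0123]
tool_rot: [[0.993, 0.119, 0.001], [0.119, -0.993, -0.002], [0.001, 0.002, -1.0]]
ft_force: [-8.9, 5.8, 23.3]
grip_width: 0.0221
gripper_force: 93.0
```

The bench contact puts the bar's underside 12.3 mm below the TCP, so the grip centre is 13.7 mm behind it. The toe is 136.5 mm ahead. I'm planning the carry to the pre-insert pose.

```bash
cat >> h.py <<'E'
def tcp(pitch,s,lift=0,**k):
    g,R=barpose(pitch,s,lift,**k);return g+R[:,2]*.0137,R
E
python3 - <<'E'
from h import *
np.set_printoptions(precision=4,suppress=True)
P,R=tcp(29,15,30);print(P,R);o=env.observe();R0=np.array(o["tool_rot"]);p0=np.array(o["position"])+[0,0,.12]
plan(P+[0,0,.03],R,4,R0,p0)
E
```

```text
[ 0.5174 -0.0652  0.1194] [[ 0.1534  0.9845 -0.085 ]
 [ 0.8611 -0.1754 -0.4773]
 [-0.4848  0.     -0.8746]]
[ -4.6  -6.2 -17.9] [ 1.15 -6.32 -0.44]
[ -4.6  -6.2 -17.9] [ 2.94 -5.62 -1.14]
[ -4.6  -6.2 -17.9] [ 4.34 -4.34 -1.95]
[ -4.6  -6.2 -17.9] [ 5.18 -2.66 -2.75]
```

{"method": "move_arm", "body": {"plan": [[0,0,0,0,0,-1.5,-1],[0,0,0,0,0,-4,-1],[0,0,0,0,0,-7,-1],[0,0,0,0,0,-10,-1],[0,0,0,0,0,-12.2,-1]]}}

```text
time_s: 10.3
position: [0.5019, -0.3219, 0.1328]
tool_rot: [[0.993, 0.118, 0.001], [0.118, -0.993, -0.001], [0.001, 0.001, -1.0]]
ft_force: [-0.4, -0.3, -7.0]
grip_width: 0.0228
gripper_force: 89.3
```

{"method": "move_arm", "body": {"plan": [[-0.9,-1.2,-3.6,0.2,-1.3,-0.1,-1],[-1.8,-2.5,-7.2,0.5,-2.5,-0.2,-1],[-2.8,-3.7,-10.7,0.7,-3.8,-0.3,-1],[-3.7,-5,-14.3,0.9,-5.1,-0.4,-1],[-4.6,-6.2,-17.9,1.2,-6.3,-0.4,-1]]}}

```text
time_s: 10.8
position: [0.5057, -0.2554, 0.1335]
tool_rot: [[0.9, 0.427, -0.085], [0.418, -0.902, -0.105], [-0.122, 0.059, -0.991]]
ft_force: [0.1, -0.0, -7.2]
grip_width: 0.0225
gripper_force: 89.3
```

{"method": "move_arm", "body": {"plan": [[-0.9,-1.2,-3.6,0.6,-1.1,-0.2,-1],[-1.8,-2.5,-7.2,1.2,-2.2,-0.5,-1],[-2.8,-3.7,-10.7,1.8,-3.4,-0.7,-1],[-3.7,-5,-14.3,2.4,-4.5,-0.9,-1],[-4.6,-6.2,-17.9,2.9,-5.6,-1.1,-1]]}}

```text
time_s: 11.3
position: [0.5092, -0.1916, 0.1375]
tool_rot: [[0.712, 0.69, -0.128], [0.656, -0.719, -0.23], [-0.251, 0.08, -0.965]]
ft_force: [0.5, -0.6, -7.2]
grip_width: 0.0226
gripper_force: 89.3
```

{"method": "move_arm", "body": {"plan": [[-0.9,-1.2,-3.6,0.9,-0.9,-0.4,-1],[-1.8,-2.5,-7.2,1.7,-1.7,-0.8,-1],[-2.8,-3.7,-10.7,2.6,-2.6,-1.2,-1],[-3.7,-5,-14.3,3.5,-3.5,-1.6,-1],[-4.6,-6.2,-17.9,4.3,-4.3,-2,-1]]}}

```text
time_s: 11.8
position: [0.5128, -0.1279, 0.1425]
tool_rot: [[0.45, 0.884, -0.128], [0.81, -0.464, -0.358], [-0.376, 0.057, -0.925]]
ft_force: [0.4, -0.2, -6.9]
grip_width: 0.0226
gripper_force: 89.3
```

{"method": "move_arm", "body": {"plan": [[-0.9,-1.2,-3.6,1,-0.5,-0.5,-1],[-1.8,-2.5,-7.2,2.1,-1.1,-1.1,-1],[-2.8,-3.7,-10.7,3.1,-1.6,-1.6,-1],[-3.7,-5,-14.3,4.2,-2.1,-2.2,-1],[-4.6,-6.2,-17.9,5.2,-2.7,-2.7,-1]]}}

```text
time_s: 12.3
position: [0.5163, -0.0638, 0.1464]
tool_rot: [[0.143, 0.986, -0.085], [0.864, -0.166, -0.476], [-0.483, -0.005, -0.876]]
ft_force: [-0.1, -0.2, -7.2]
grip_width: 0.0222
gripper_force: 89.4
```

```bash
python3 - <<'E'
from h import *
np.set_printoptions(precision=4,suppress=True)
s=env.observe();print(s["time_s"],s["q"],s["position"],s["ft_force"],s["wrist_torque"])
p=env.get_image("wrist");import pickle;pickle.dump(p,open("p3.pkl","wb"))
cv2.imwrite("pics/w4.png",p["color"][:,:,::-1])
print(tgt(*tcp(29,20,2)))
E
```

```text
12.3 [ -6.3167  27.4949  86.0663 -30.5948  71.2844  14.4604] [ 0.5163 -0.0638  0.1464] [-0.1391 -0.1852 -7.1956] [ 0.8398 -0.1757 -0.0329]
(array([ 0. , -0.1,  0.9]), array([1.53, 0.23, 5.29]))
```

View pics/w4.png

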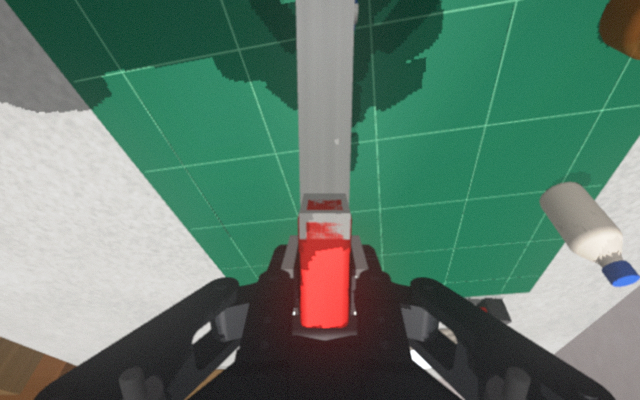

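The picture shows the bar unchanged in the hand: blade at columns 297–354, grip at (325,280), and the toe end out of frame. I'm lowering it towards the ridge with the toe still in front of the lip.

{"method": "move_arm", "body": {"plan": [[0,0,0.9,0.3,0.1,1,-1],[0,0,0.9,0.6,0.2,2.2,-1],[0,0,0.9,1,0.2,3.4,-1],[0,0,0.9,1.4,0.2,4.4,-1],[0,0,0.9,1.5,0.2,5.1,-1]]}}

```text
time_s: 12.85
position: [0.5164, -0.078, 0.0946]
tool_rot: [[0.166, 0.982, -0.086], [0.86, -0.187, -0.475], [-0.482, 0.005, -0.876]]
ft_force: [0.9, -0.3, -7.2]
grip_width: 0.0224
gripper_force: 89.6
```

```bash
python3 - <<'E'
from h import *
np.set_printoptions(precision=4,suppress=True)
s=env.observe();print(s["time_s"],s["position"],s["ft_force"],s["wrist_torque"])
a=[]
for n,b in (("scene",(300,150,400,240)),("side",(270,160,370,250))):
    p=env.get_image(n);x0,y0,x1,y1=b;a.append(cv2.resize(p["color"][y0:y1,x0:x1],(400,360),interpolation=cv2.INTER_CUBIC))
cv2.imwrite("pics/c5.png",np.hstack(a)[:,:,::-1])
print(tgt(*tcp(29,20,0)))
E
```

```text
12.85 [ 0.5164 -0.078   0.0946] [ 0.8665 -0.2802 -7.2478] [ 0.8174 -0.1073  0.0135]
(array([-0.1, -0.1, -0.8]), array([ 0.44, -0.14,  0.25]))
```

View pics/c5.png

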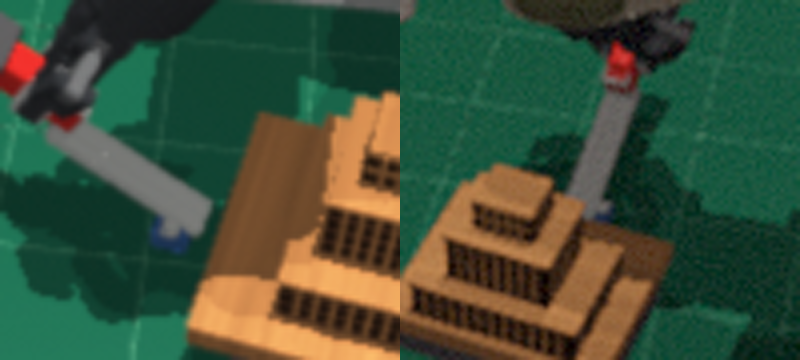

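Both crops show the toe just short of the lip and above the blue fulcrum: scene crop (200,210), side crop (590,195). I'm touching down on the ridge now.

{"method": "move_arm", "body": {"plan": [[0,0,-0.6,0.2,0,0.1,-1],[0,0,-0.6,0.4,-0.1,0.15,-1],[0,0,-0.6,0.4,-0.1,0.2,-1],[0,0,-0.6,0.4,-0.1,0.2,-1]]}}

```text
time_s: 13.35
position: [0.5165, -0.0748, 0.0928]
tool_rot: [[0.157, 0.984, -0.083], [0.862, -0.177, -0.475], [-0.483, 0.003, -0.876]]
ft_force: [0.5, 0.1, -7.1]
grip_width: 0.0226
gripper_force: 89.4
```

{"method": "move_arm", "body": {"plan": [[0,0,0,0,0,0.1,-1],[0,0,0,0,0,0.15,-1],[0,0,0,0,0,0.15,-1]]}}

```text
time_s: 13.65
position: [0.5163, -0.0757, 0.0913]
tool_rot: [[0.157, 0.984, -0.084], [0.862, -0.178, -0.475], [-0.483, 0.002, -0.876]]
ft_force: [0.6, 0.3, -6.1]
grip_width: 0.023
gripper_force: 89.4
```

```bash
python3 - <<'E'
from h import *
np.set_printoptions(precision=4,suppress=True)
s=env.observe();print(s["time_s"],s["position"],s["ft_force"],s["wrist_torque"])
print(tgt(*tcp(29,20,0)))
E
```

```text
13.65 [ 0.5163 -0.0757  0.0913] [ 0.6012  0.2596 -6.0874] [ 0.8202 -0.1347 -0.0738]
(array([ 0. , -0.1, -0.2]), array([ 0.06, -0.08,  0.03]))
```

{"method": "move_arm", "body": {"plan": [[0,0,0,0,0,0.05,-1],[0,0,0,0,-0.1,0.1,-1],[0,0,0,0,-0.1,0.1,-1]]}}

```text
time_s: 13.95
position: [0.5154, -0.0759, 0.0905]
tool_rot: [[0.157, 0.984, -0.083], [0.862, -0.178, -0.475], [-0.482, 0.003, -0.876]]
ft_force: [1.0, 0.8, -6.0]
grip_width: 0.0223
gripper_force: 89.6
```

{"method": "move_arm", "body": {"plan": [[0,0,0,0,0,0.05,-1],[0,0,0,0,0,0.1,-1],[0,0,0,0,0,0.1,-1]]}}

```text
time_s: 14.25
position: [0.5154, -0.0764, 0.0898]
tool_rot: [[0.157, 0.984, -0.083], [0.862, -0.178, -0.475], [-0.483, 0.003, -0.876]]
ft_force: [0.4, 1.7, -2.0]
grip_width: 0.0227
gripper_force: 90.2
```

```bash
python3 - <<'E'
from h import *
np.set_printoptions(precision=4,suppress=True)
s=env.observe();print(s["time_s"],s["position"],s["ft_force"],s["wrist_torque"])
print(tgt(*tcp(29,20,0)),tgt(*tcp(29,48,0)))
E
```

```text
14.25 [ 0.5154 -0.0764  0.0898] [ 0.4468  1.6579 -2.0276] [ 1.1399 -0.195   0.0088]
(array([ 0.1, -0.1, -0.2]), array([ 0.07,  0.  , -0.14])) (array([ 0.1, -0.1, -0.2]), array([ 2.87, -0.01, -0.13]))
```

```bash
python3 - <<'E'
from h import *
for s in (22,46.5): print(tgt(*tcp(28,s,0.2)))
E
```

```text
(array([ 0.1,  0.9, -0.2]), array([ 0.23, -0.  ,  0.04]))
(array([ 0.1,  0.9, -0.2]), array([ 2.68, -0.01,  0.01]))
```

{"method": "move_arm", "body": {"plan": [[0,0.4,-0.1,0,0,-0.05,-1],[0,0.9,-0.2,0.2,0,-0.05,-1],[0,0.9,-0.2,0.5,0,-0.05,-1],[0,0.9,-0.2,0.8,0,-0.05,-1],[0,0.9,-0.2,1.1,0,-0.05,-1]]}}

```text
time_s: 14.75
position: [0.5168, -0.0664, 0.0843]
tool_rot: [[0.154, 0.985, -0.082], [0.87, -0.174, -0.462], [-0.469, -0.0, -0.883]]
ft_force: [-0.2, -0.4, -6.5]
grip_width: 0.0223
gripper_force: 89.5
```

{"method": "move_arm", "body": {"plan": [[0,0,0,0.3,0,0,-1],[0,0,0,0.6,0,0,-1],[0,0,0,0.9,0,0,-1],[0,0,0,1.2,0,0,-1],[0,0,0,1.5,0,0,-1]]}}

```text
time_s: 15.25
position: [0.5193, -0.0534, 0.0775]
tool_rot: [[0.154, 0.985, -0.081], [0.87, -0.174, -0.462], [-0.469, 0.001, -0.883]]
ft_force: [0.3, -0.5, -6.3]
grip_width: 0.0223
gripper_force: 89.5
```

```bash
python3 - <<'E'
from h import *
np.set_printoptions(precision=4,suppress=True)
s=env.observe();print(s["time_s"],s["position"],s["ft_force"],s["wrist_torque"])
print(tgt(*tcp(28,46.5,0)))
a=[]
for n,b in (("scene",(300,150,400,240)),("side",(270,160,370,250))):
    p=env.get_image(n);x0,y0,x1,y1=b;a.append(cv2.resize(p["color"][y0:y1,x0:x1],(400,360),interpolation=cv2.INTER_CUBIC))
cv2.imwrite("pics/c6.png",np.hstack(a)[:,:,::-1])
E
```

```text
15.25 [ 0.5193 -0.0534  0.0775] [ 0.3026 -0.5208 -6.2564] [ 0.8227 -0.0834 -0.0185]
(array([ 0.1, -0. ,  0. ]), array([0.05, 0.02, 0.08]))
```

View pics/c6.png

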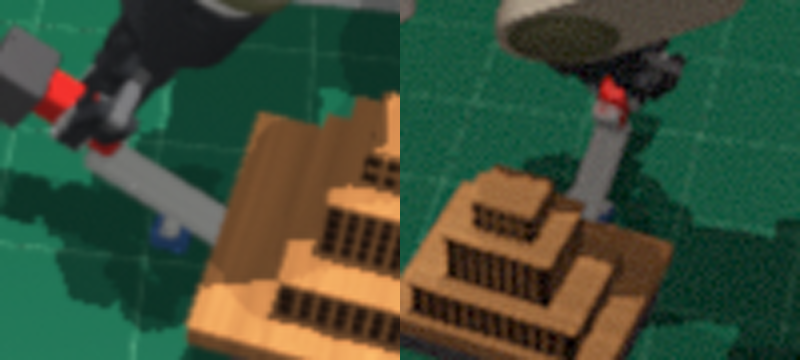

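The pictures show the toe under the lip (scene crop (222,225)) with no contact force. I'm computing the levering arc about the ridge.

```bash
python3 - <<'E'
from h import *
n=8
print(tgt(*tcp(28,46.5,-.8)))
for i in range(n):
    a=28-37*i/n;b=28-37*(i+1)/n
    P0,R0=tcp(a,46.5+2*i/n,-.8);P1,R1=tcp(b,46.5+2*(i+1)/n,-.8)
    print(a,b,np.round(Rn.from_matrix(R0.T@R1).as_rotvec(degrees=True),2),np.round(R0.T@(P1-P0)*100,3),np.round(P1,4))
E
```

```text
(array([ 0. , -0. ,  0.1]), array([0.03, 0.03, 0.15]))
28.0 23.375 [-0.    4.62 -0.  ] [-0.087 -0.     0.733] [ 0.5187 -0.0579  0.0699]
23.375 18.75 [-0.    4.63  0.  ] [-0.087  0.     0.731] [ 0.518  -0.0616  0.0635]
18.75 14.125 [ 0.    4.63 -0.  ] [-0.087  0.     0.729] [ 0.5175 -0.0647  0.0569]
14.125 9.5 [-0.    4.63 -0.  ] [-0.087 -0.     0.727] [ 0.517  -0.0673  0.05  ]
9.5 4.875 [ 0.    4.62 -0.  ] [-0.087 -0.     0.725] [ 0.5167 -0.0693  0.043 ]
4.875 0.25 [-0.    4.62 -0.  ] [-0.087  0.     0.723] [ 0.5164 -0.0707  0.0359]
0.25 -4.375 [-0.    4.62 -0.  ] [-0.087 -0.     0.721] [ 0.5162 -0.0716  0.0287]
-4.375 -9.0 [-0.    4.62  0.  ] [-0.087  0.     0.719] [ 0.5162 -0.072   0.0214]
```

{"method": "move_arm", "body": {"plan": [[0,0,0,0,0,0.08,-1],[0,0,0,0,0,0.15,-1],[0,1.5,0,-0.03,0,0.39,-1],[0,3.1,0,-0.06,0,0.64,-1],[0,4.6,0,-0.09,0,0.88,-1]]}}

```text
time_s: 15.85
position: [0.5185, -0.0586, 0.0702]
tool_rot: [[0.161, 0.985, -0.068], [0.905, -0.175, -0.388], [-0.394, 0.001, -0.919]]
ft_force: [0.1, 3.4, -4.5]
grip_width: 0.0222
gripper_force: 89.8
```

{"method": "move_arm", "body": {"plan": [[0,0.9,0,-0.02,0,0.15,-1],[0,1.9,0,-0.03,0,0.29,-1],[0,2.8,0,-0.05,0,0.44,-1],[0,3.7,0,-0.07,0,0.58,-1],[0,4.6,0,-0.09,0,0.73,-1]]}}

```text
time_s: 16.35
position: [0.5179, -0.0621, 0.0639]
tool_rot: [[0.165, 0.985, -0.055], [0.933, -0.174, -0.315], [-0.32, 0.001, -0.947]]
ft_force: [1.3, 4.5, -3.2]
grip_width: 0.0225
gripper_force: 90.0
```

```bash
cat > st.py <<'E'
from h import *
import sys
np.set_printoptions(precision=4,suppress=True)
s=env.observe();R=np.array(s["tool_rot"]);print(s["time_s"],s["position"],s["ft_force"],s["wrist_torque"],s["grip_width"])
bx=R[:,0];g=np.array(s["position"])-R[:,2]*.0137;bz=-R[:,2]
pitch=-np.degrees(np.arcsin(bx[2]));d=F-(g-bz*.026);n=np.array([np.cos(np.radians(YAW)),np.sin(np.radians(YAW)),0])
print("pitch %.2f s %.1f lift %.2f yaw %.2f"%(pitch,137-1000*d@bx,-1000*d@bz-6,np.degrees(np.arctan2(bx[1],bx[0]))))
E
python3 st.py
```

```text
16.35 [ 0.5179 -0.0621  0.0639] [ 1.3284  4.4568 -3.2467] [ 1.2617 -0.2971  0.021 ] 0.02252095382835073
pitch 18.68 s 46.4 lift -0.46 yaw 79.94
```

{"method": "move_arm", "body": {"plan": [[0,0.9,0,-0.02,0,0.15,-1],[0,1.9,0,-0.03,0,0.29,-1],[0,2.8,0,-0.05,0,0.44,-1],[0,3.7,0,-0.07,0,0.58,-1],[0,4.6,0,-0.09,0,0.73,-1]]}}

```text
time_s: 16.85
position: [0.5173, -0.0651, 0.0571]
tool_rot: [[0.17, 0.985, -0.042], [0.955, -0.175, -0.239], [-0.243, 0.001, -0.97]]
ft_force: [2.7, 5.9, -4.0]
grip_width: 0.0224
gripper_force: 90.0
```

{"method": "move_arm", "body": {"plan": [[0,0.9,0,-0.02,0,0.15,-1],[0,1.9,0,-0.03,0,0.29,-1],[0,2.8,0,-0.05,0,0.44,-1],[0,3.7,0,-0.07,0,0.58,-1],[0,4.6,0,-0.09,0,0.73,-1]]}}

```text
time_s: 17.35
position: [0.5168, -0.0674, 0.0502]
tool_rot: [[0.173, 0.985, -0.028], [0.971, -0.175, -0.161], [-0.164, 0.001, -0.986]]
ft_force: [3.2, 6.7, -4.8]
grip_width: 0.0223
gripper_force: 89.9
```

```bash
python3 st.py
```

```text
17.35 [ 0.5168 -0.0674  0.0502] [ 3.2241  6.6913 -4.7613] [ 1.7834 -0.5535 -0.055 ] 0.022296109036644782
pitch 9.43 s 47.3 lift -0.51 yaw 79.93
```

Forces are small and the motion follows the arc. Continuing.

{"method": "move_arm", "body": {"plan": [[0,0.9,0,-0.02,0,0.15,-1],[0,1.9,0,-0.03,0,0.29,-1],[0,2.8,0,-0.05,0,0.44,-1],[0,3.7,0,-0.07,0,0.58,-1],[0,4.6,0,-0.09,0,0.73,-1]]}}

```text
time_s: 17.85
position: [0.5165, -0.0693, 0.0432]
tool_rot: [[0.174, 0.985, -0.014], [0.981, -0.175, -0.083], [-0.084, 0.001, -0.996]]
ft_force: [2.7, 8.2, -4.0]
grip_width: 0.0224
gripper_force: 89.8
```

{"method": "move_arm", "body": {"plan": [[0,0.9,0,-0.02,0,0.15,-1],[0,1.9,0,-0.03,0,0.29,-1],[0,2.8,0,-0.05,0,0.44,-1],[0,3.7,0,-0.07,0,0.58,-1],[0,4.6,0,-0.09,0,0.72,-1]]}}

```text
time_s: 18.35
position: [0.5162, -0.0705, 0.0362]
tool_rot: [[0.175, 0.985, -0.0], [0.985, -0.175, -0.003], [-0.003, 0.0, -1.0]]
ft_force: [4.4, 11.5, -3.7]
grip_width: 0.0223
gripper_force: 89.9
```

{"method": "move_arm", "body": {"plan": [[0,0.9,0,-0.02,0,0.15,-1],[0,1.9,0,-0.03,0,0.29,-1],[0,2.8,0,-0.05,0,0.44,-1],[0,3.7,0,-0.07,0,0.58,-1],[0,4.6,0,-0.09,0,0.72,-1]]}}

```text
time_s: 18.85
position: [0.516, -0.0712, 0.0291]
tool_rot: [[0.174, 0.985, 0.014], [0.982, -0.175, 0.076], [0.077, 0.0, -0.997]]
ft_force: [3.7, 11.0, -3.0]
grip_width: 0.0226
gripper_force: 89.8
```

```bash
python3 st.py
```

```text
18.85 [ 0.516  -0.0712  0.0291] [ 3.7072 11.0321 -3.0262] [ 1.886  -0.6896 -0.2139] 0.0225546143340747
pitch -4.43 s 48.7 lift -0.31 yaw 79.93
```

{"method": "move_arm", "body": {"plan": [[0,0.9,0,0,0,0.15,-1],[0,1.9,0,0,0,0.29,-1],[0,2.8,0,0,0,0.43,-1],[0,3.4,0,0,0,0.53,-1],[0,3.8,0,0,0,0.6,-1]]}}

```text
time_s: 19.35
position: [0.5161, -0.0714, 0.0233]
tool_rot: [[0.173, 0.985, 0.025], [0.975, -0.175, 0.14], [0.142, 0.0, -0.99]]
ft_force: [3.5, 7.9, -0.3]
grip_width: 0.0225
gripper_force: 89.9
```

```bash
python3 st.py
```

```text
19.35 [ 0.5161 -0.0714  0.0233] [ 3.4845  7.9234 -0.256 ] [ 1.3887 -0.5516 -0.1795] 0.02251443869592723
pitch -8.16 s 49.1 lift -0.37 yaw 79.94
```

{"method": "move_arm", "body": {"plan": [[0,0.3,0,0,0,0.05,-1],[0,0.6,0,0,0,0.1,-1],[0,0.8,0,0,0,0.13,-1],[0,0.8,0,0,0,0.13,-1]]}}

```text
time_s: 19.75
position: [0.5161, -0.0713, 0.0221]
tool_rot: [[0.172, 0.985, 0.028], [0.973, -0.175, 0.153], [0.155, 0.0, -0.988]]
ft_force: [3.8, 7.6, 0.3]
grip_width: 0.0224
gripper_force: 90.2
```

{"method": "move_arm", "body": {"plan": [[0,0.3,0,0,0,0.05,-1],[0,0.5,0,0,0,0.09,-1],[0,0.5,0,0,0,0.09,-1]]}}

```text
time_s: 20.05
position: [0.5161, -0.0712, 0.022]
tool_rot: [[0.172, 0.985, 0.029], [0.971, -0.174, 0.161], [0.164, 0.001, -0.987]]
ft_force: [0.6, 8.2, 9.6]
grip_width: 0.0223
gripper_force: 91.7
```

```bash
python3 st.py
```

```text
20.05 [ 0.5161 -0.0712  0.022 ] [0.6024 8.2175 9.5677] [ 1.1595  0.0526 -0.1483] 0.022300834708624467
pitch -9.41 s 49.4 lift 0.31 yaw 79.98
```

The pommel is down on the bench, with 9.6 N of support. I'll relieve the load, release and rise clear.

{"method": "move_arm", "body": {"plan": [[0,0,0,0.03,0,-0.03,-1],[0,0,0,0.07,0,-0.07,-1],[0,0,0,0.07,0,-0.07,-0.3],[0,0,0,0.07,0,-0.07,-0.1],[0,0,0,0.07,0,-0.07,0.1]]}}

```text
time_s: 20.55
position: [0.5162, -0.0716, 0.0218]
tool_rot: [[0.172, 0.985, 0.029], [0.972, -0.175, 0.159], [0.162, 0.001, -0.987]]
ft_force: [0.2, 0.1, 0.0]
grip_width: 0.0469
gripper_force: 0.0
```

{"method": "move_arm", "body": {"plan": [[0,0,0,0.07,0,0,0.3],[0,0,0,0.07,0,-1,0.3],[0,0,0,0.07,0,-3,0.3],[0,0,0,0.07,0,-7,0.5],[0,0,0,0.07,0,-12,1]]}}

```text
time_s: 21.05
position: [0.5119, -0.0895, 0.1412]
tool_rot: [[0.172, 0.985, 0.026], [0.971, -0.174, 0.161], [0.163, -0.003, -0.987]]
ft_force: [1.3, -0.3, 1.0]
grip_width: 0.0767
gripper_force: 0.0
```

```bash
python3 - <<'E'
from h import *
np.set_printoptions(precision=4,suppress=True)
s=env.observe();print(s["time_s"],s["q"],s["position"],s["ft_force"])
# target: above shim at (.49,.365), tool y across shim; high pass z .25
a=[]
for n,b in (("scene",(300,140,400,240)),("side",(265,155,365,255)),("wrist",(0,0,640,400))):
    p=env.get_image(n);x0,y0,x1,y1=b
    a.append(cv2.resize(p["color"][y0:y1,x0:x1],(640,400) if n=="wrist" else (380,380),interpolation=cv2.INTER_CUBIC))
    for k in ("bar_toe","model_lip"): print(n,k,[(np.round(d["pixel"],1),round(d["conf"],2)) for d in env.tip_of(k,p)[:2]])
cv2.imwrite("pics/c7.png",np.hstack(a[:2])[:,:,::-1])
E
```

```text
21.05 [-27.5343  24.1986  87.3633   9.3755  71.6528 -20.6912] [ 0.5119 -0.0895  0.1412] [ 1.2845 -0.3429  0.9795]
scene bar_toe [(array([359.1, 201.9]), 0.67), (array([168.9, 197.6]), 0.58)]
scene model_lip [(array([357.1, 200.3]), 0.96), (array([295.6, 187.1]), 0.28)]
side bar_toe [(array([310.6, 214.6]), 0.91)]
side model_lip [(array([310.3, 216. ]), 0.81), (array([331.4, 184.2]), 0.42)]
wrist bar_toe [(array([326.5,  34. ]), 0.77)]
wrist model_lip [(array([333.4,  43.1]), 0.97)]
```

View pics/c7.png

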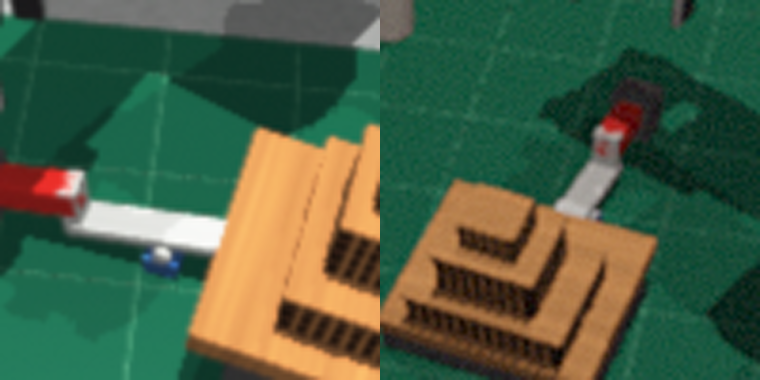

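The lip is up and the bar holds it: scene crop, blade entering under the plate at (222,232); side crop, pommel down at (640,95). I have used all ten views, so the rest goes by numbers. Next is the shim.

```bash
python3 - <<'E'
from h import *
o=env.observe();R0=np.array(o["tool_rot"]);p0=np.array(o["position"])
print(np.round(R0.T@np.array([0,0,13]),2))
plan([.48,.364,.23],down(-2),3,R0,p0+[0,0,.13])
E
```

```text
[  2.12  -0.02 -12.83]
[-2.3 -2.5 27.3] [14.28 -3.7   3.69]
[-2.3 -2.5 27.3] [11.11 -9.98  2.84]
[-2.3 -2.5 27.3] [  5.38 -14.08   1.98]
```

{"method": "move_arm", "body": {"plan": [[0,0,0,0.4,0,-2.6,1],[0,0,0,0.8,0,-5.1,1],[0,0,0,1.3,0,-7.7,1],[0,0,0,1.7,0,-10.3,1],[0,0,0,2.1,0,-12.8,1]]}}

```text
time_s: 22.0
position: [0.5126, -0.0895, 0.2703]
tool_rot: [[0.172, 0.985, 0.027], [0.972, -0.174, 0.16], [0.163, -0.001, -0.987]]
ft_force: [0.2, 0.6, -0.0]
grip_width: 0.0857
gripper_force: 0.0
```

{"method": "move_arm", "body": {"plan": [[-0.5,-0.5,5.5,2.9,-0.7,0.7,1],[-0.9,-1,10.9,5.7,-1.5,1.5,1],[-1.4,-1.5,16.4,8.6,-2.2,2.2,1],[-1.8,-2,21.8,11.4,-3,3,1],[-2.3,-2.5,27.3,14.3,-3.7,3.7,1]]}}

```text
time_s: 22.5
position: [0.5016, 0.0629, 0.2557]
tool_rot: [[0.609, 0.792, 0.046], [0.785, -0.61, 0.105], [0.111, -0.027, -0.993]]
ft_force: [-0.3, 0.1, -0.0]
grip_width: 0.0855
gripper_force: 0.0
```

{"method": "move_arm", "body": {"plan": [[-0.5,-0.5,5.5,2.2,-2,0.6,1],[-0.9,-1,10.9,4.4,-4,1.1,1],[-1.4,-1.5,16.4,6.7,-6,1.7,1],[-1.8,-2,21.8,8.9,-8,2.3,1],[-2.3,-2.5,27.3,11.1,-10,2.8,1]]}}

```text
time_s: 23.0
position: [0.4907, 0.2141, 0.2428]
tool_rot: [[0.906, 0.422, 0.037], [0.42, -0.906, 0.046], [0.053, -0.026, -0.998]]
ft_force: [0.2, -0.5, -0.6]
grip_width: 0.0852
gripper_force: 0.0
```

{"method": "move_arm", "body": {"plan": [[-0.5,-0.5,5.5,1.1,-2.8,0.4,1],[-0.9,-1,10.9,2.2,-5.6,0.8,1],[-1.4,-1.5,16.4,3.2,-8.4,1.2,1],[-1.8,-2,21.8,4.3,-11.3,1.6,1],[-2.3,-2.5,27.3,5.4,-14.1,2,1]]}}

```text
time_s: 23.5
position: [0.4803, 0.3655, 0.2294]
tool_rot: [[0.999, -0.041, 0.003], [-0.041, -0.999, -0.002], [0.003, 0.002, -1.0]]
ft_force: [0.4, -0.4, 0.2]
grip_width: 0.0854
gripper_force: 0.0
```

```bash
cat > shim.py <<'E'
from h import *
np.set_printoptions(precision=4,suppress=True)
s=env.observe();print(s["time_s"],s["q"],s["position"])
p=env.get_image("wrist");hsv=cv2.cvtColor(p["color"],cv2.COLOR_RGB2HSV)
for k in ("shim_center","shim_end_a"): print(k,[(np.round(d["pixel"],1),round(d["conf"],2),atz(p,d["pixel"],.014)) for d in env.tip_of(k,p)])
for d in env.outline_of("shim_center",p): 
    m=np.array(d["mask"]);ys,xs=np.where(m)
    W=np.array([atz(p,(x,y),.028)[:2] for x,y in zip(xs,ys)])*1000;r=cv2.minAreaRect(W.astype(np.float32))
    print("conf",d["conf"],np.round(d["bbox"]),"rect@.028",np.round(r[0],1),np.round(r[1],1),round(r[2],1),len(xs))
E
python3 shim.py
```

```text
23.5 [ 26.1171  27.3211  65.5413  -0.1743  87.0418 118.4976] [0.4803 0.3655 0.2294]
shim_center [(array([324.9, 161.6]), 0.77, array([0.4914, 0.3638, 0.014 ])), (array([385.1, 261.9]), 0.6, array([0.3495, 0.287 , 0.014 ]))]
shim_end_a [(array([327.3, 113.3]), 0.76, array([0.5487, 0.3586, 0.014 ])), (array([389.6, 224.1]), 0.76, array([0.405 , 0.2821, 0.014 ])), (array([323.5, 206. ]), 0.75, array([0.4338, 0.368 , 0.014 ])), (array([374.9, 300.2]), 0.58, array([0.2886, 0.3005, 0.014 ]))]
conf 0.82 [327. 162.  41. 102.] rect@.028 [492.6 362.4] [ 39.9 120.5] 85.8 3343
conf 0.62 [386. 261.  44.  86.] rect@.028 [357.5 288.5] [ 44.4 128.8] 80.4 2786
conf 0.31 [624. 119.  28.  27.] rect@.028 [529.3   7.4] [37.3 27.7] 78.7 490
```

```bash
python3 - <<'E'
from h import *
print(tgt([.472,.364,.007],down(-4.2)))
E
```

```text
(array([ 0.1, -0.2,  2.2]), array([-9.200e-01,  2.000e-02,  2.224e+01]))
```

{"method": "move_arm", "body": {"plan": [[0,0,1,-0.3,0,4,1],[0,0,2,-0.6,0,8.5,1],[0,0,2,-0.9,0,13,1],[0,0,2,-0.9,0,16,1],[0,0,2,-0.9,0,18.5,1]]}}

```text
time_s: 24.2
position: [0.4724, 0.3628, 0.0436]
tool_rot: [[0.997, -0.073, 0.003], [-0.073, -0.997, -0.002], [0.003, 0.002, -1.0]]
ft_force: [0.5, 0.4, 1.3]
grip_width: 0.0854
gripper_force: 0.0
```

{"method": "move_arm", "body": {"plan": [[0,0,0,0,0,2,0.7],[0,0,0,0,0,3.4,0.5],[0,0,0,0,0,3.7,0.3],[0,0,0,0,0,3.7,0.1],[0,0,0,0,0,3.7,-0.1]], "squeeze": 40}}

```text
time_s: 24.7
position: [0.4735, 0.3643, 0.0096]
tool_rot: [[0.997, -0.073, 0.006], [-0.073, -0.997, -0.0], [0.006, -0.0, -1.0]]
ft_force: [-0.1, 0.2, -0.8]
grip_width: 0.0394
gripper_force: 37.4
```

{"method": "move_arm", "body": {"plan": [[0,0,0,0,0,0,-0.4],[0,0,0,0,0,0,-0.6],[0,0,0,0,0,0,-0.6]], "squeeze": 40}}

```text
time_s: 25.0
position: [0.4734, 0.3644, 0.0095]
tool_rot: [[0.997, -0.073, 0.007], [-0.073, -0.997, -0.0], [0.007, -0.0, -1.0]]
ft_force: [0.4, -2.5, 6.6]
grip_width: 0.0388
gripper_force: 42.5
```

```bash
python3 - <<'E'
from h import *
np.set_printoptions(precision=4,suppress=True)
o=env.observe();R0=np.array(o["tool_rot"]);p0=np.array(o["position"]);print(o["time_s"],p0,R0,o["ft_force"],o["grip_width"])
n=np.array([np.cos(np.radians(YAW)),np.sin(np.radians(YAW)),0]);t=np.array([n[1],-n[0],0])
G=F*[1,1,0]+n*(-.0255-.045)+t*.063
print(G); plan(G+[0,0,.24],down(YAW),4,R0,p0+[0,0,.22])
E
```

```text
25.0 [0.4734 0.3644 0.0095] [[ 0.9973 -0.0725  0.0066]
 [-0.0725 -0.9974 -0.0002]
 [ 0.0066 -0.0003 -1.    ]] [ 0.3771 -2.503   6.6149] 0.038807266918611145
[ 0.5817 -0.0637  0.    ]
[  0.1  -0.1 -21. ] [ 3.48 10.48 -0.24]
[  0.1  -0.1 -21. ] [-0.51 11.03 -0.26]
[  0.1  -0.1 -21. ] [-4.43 10.11 -0.26]
[  0.1  -0.1 -21. ] [-7.76  7.85 -0.27]
```

{"method": "move_arm", "body": {"plan": [[0,0,0,0,0,-3,-0.6],[0,0,0,0,0,-7.5,-0.6],[0,0,0,0,0,-12.5,-0.6],[0,0,0,0,0,-17.5,-0.6],[0,0,0,0,0,-22,-0.6]]}}

```text
time_s: 25.5
position: [0.4715, 0.3644, 0.2312]
tool_rot: [[0.997, -0.072, 0.006], [-0.072, -0.997, -0.0], [0.006, -0.0, -1.0]]
ft_force: [0.4, 1.0, -1.6]
grip_width: 0.0388
gripper_force: 41.7
```

{"method": "move_arm", "body": {"plan": [[0,0,-4.2,0.7,2.1,0,-0.6],[0,0,-8.4,1.4,4.2,0,-0.6],[0,0,-12.6,2.1,6.3,0,-0.6],[0,0,-16.8,2.8,8.4,0,-0.6],[0,0,-21,3.5,10.5,0,-0.6]]}}

```text
time_s: 26.0
position: [0.499, 0.2564, 0.2287]
tool_rot: [[0.956, 0.293, 0.005], [0.293, -0.956, -0.001], [0.004, 0.002, -1.0]]
ft_force: [0.1, 0.7, -1.3]
grip_width: 0.0393
gripper_force: 41.7
```

{"method": "move_arm", "body": {"plan": [[0,0,-4.2,-0.1,2.2,0,-0.6],[0,0,-8.4,-0.2,4.4,0,-0.6],[0,0,-12.6,-0.3,6.6,0,-0.6],[0,0,-16.8,-0.4,8.8,0,-0.6],[0,0,-21,-0.5,11,0,-0.6]]}}

```text
time_s: 26.5
position: [0.5261, 0.1496, 0.2289]
tool_rot: [[0.788, 0.616, 0.005], [0.616, -0.788, -0.001], [0.003, 0.003, -1.0]]
ft_force: [-0.2, 0.1, -0.7]
grip_width: 0.0395
gripper_force: 41.7
```

{"method": "move_arm", "body": {"plan": [[0,0,-4.2,-0.9,2,0,-0.6],[0,0,-8.4,-1.8,4,0,-0.6],[0,0,-12.6,-2.7,6,0,-0.6],[0,0,-16.8,-3.5,8.1,0,-0.6],[0,0,-21,-4.4,10.1,0,-0.6]]}}

```text
time_s: 27.0
position: [0.5534, 0.0429, 0.2291]
tool_rot: [[0.515, 0.857, 0.005], [0.857, -0.515, -0.001], [0.002, 0.004, -1.0]]
ft_force: [0.3, -0.5, -1.2]
grip_width: 0.0389
gripper_force: 41.7
```

{"method": "move_arm", "body": {"plan": [[0,0,-4.2,-1.6,1.6,0,-0.6],[0,0,-8.4,-3.1,3.1,0,-0.6],[0,0,-12.6,-4.7,4.7,0,-0.6],[0,0,-16.8,-6.2,6.3,0,-0.6],[0,0,-21,-7.8,7.8,0,-0.6]]}}

```text
time_s: 27.5
position: [0.5798, -0.0642, 0.2293]
tool_rot: [[0.173, 0.985, 0.005], [0.985, -0.173, -0.001], [0.0, 0.005, -1.0]]
ft_force: [-0.6, -0.3, -0.8]
grip_width: 0.0392
gripper_force: 41.7
```

```bash
cat > m2.py <<'E'
from h import *
np.set_printoptions(precision=4,suppress=True)
n=np.array([np.cos(np.radians(YAW)),np.sin(np.radians(YAW)),0]);t=np.array([n[1],-n[0],0])
o=env.observe();R0=np.array(o["tool_rot"]);p0=np.array(o["position"]);d=p0-F
print(o["time_s"],p0,"tilt",R0[:,2],"yaw",np.degrees(np.arctan2(R0[1,0],R0[0,0])),o["ft_force"],o["grip_width"],"n,t mm",1000*d@n,1000*d@t)
E
python3 m2.py; python3 - <<'E'
from h import *
np.set_printoptions(precision=4,suppress=True)
n=np.array([np.cos(np.radians(YAW)),np.sin(np.radians(YAW)),0]);t=np.array([n[1],-n[0],0])
print(tgt(F*[1,1,0]+n*(-.0242-.045)+t*.063+[0,0,.06],down(YAW)))
ps=[env.get_image(k) for k in ("wrist","scene","side")];p=ps[0]
import pickle;pickle.dump((ps,env.observe()),open("p4.pkl","wb"))
for k,ks in (("model_lip","wcs"),("bar_toe","wcs"),("bar_pommel","wcs"),("bar_grip","wcs"),("shim_end_a","w")):
    obs=[]
    for q,nm in zip(ps,"wcs"):
        l=env.tip_of(k,q)[:3]
        print(k,nm,[(np.round(d["pixel"],1),round(d["conf"],2),atz(q,d["pixel"],.035)) for d in l])
E
```

```text
27.5 [ 0.5798 -0.0642  0.2293] tilt [ 0.0048 -0.0006 -1.    ] yaw 80.01566842588358 [-0.6077 -0.2779 -0.8136] 0.03918879103409505 n,t mm -71.32827322730006 61.292688672064024
(array([ 0.3, -0. ,  0.1]), array([ 0.21,  0.09, 16.93]))
model_lip w [(array([271.1,  75.5]), 0.74, array([0.5427, 0.0524, 0.035 ]))]
model_lip c [(array([359.8, 203.8]), 0.94, array([0.544 , 0.0575, 0.035 ])), (array([385.1, 219.1]), 0.56, array([0.5826, 0.1211, 0.035 ]))]
model_lip s [(array([310.1, 216.4]), 0.62, array([0.5447, 0.0647, 0.035 ]))]
bar_toe w [(array([264.5,  66.8]), 0.67, array([0.5377, 0.0621, 0.035 ]))]
bar_toe c [(array([170.2, 198.9]), 0.81, array([ 0.5942, -0.4159,  0.035 ])), (array([361.1, 201.6]), 0.74, array([0.5365, 0.0603, 0.035 ]))]
bar_toe s [(array([314.4, 215.8]), 0.87, array([0.5319, 0.0593, 0.035 ])), (array([270.8, 163.8]), 0.22, array([ 0.7376, -0.159 ,  0.035 ]))]
bar_pommel w [(array([274.8, 222.6]), 0.69, array([ 0.5092, -0.1136,  0.035 ]))]
bar_pommel c [(array([115. , 250.9]), 0.94, array([ 0.7554, -0.4816,  0.035 ])), (array([293.9, 186.3]), 0.7, array([ 0.5098, -0.115
[... 397 characters left out ...]
 s [(array([327.8, 188. ]), 0.82, array([ 0.5156, -0.0769,  0.035 ])), (array([300.2, 116.3]), 0.44, array([ 0.7047, -0.4685,  0.035 ]))]
shim_end_a w [(array([323.4,  95.6]), 0.95, array([0.5944, 0.0224, 0.035 ])), (array([323.6, 319.3]), 0.72, array([ 0.5436, -0.2654,  0.035 ]))]
shim_end_a c [(array([286.1, 148.2]), 0.88, array([ 0.3728, -0.1617,  0.035 ])), (array([442.6, 179.4]), 0.87, array([0.4323, 0.2676, 0.035 ])), (array([345.3, 157.2]), 0.83, array([0.3853, 0.0072, 0.035 ]))]
shim_end_a s [(array([311.8, 138.3]), 0.96, array([ 0.628, -0.336,  0.035])), (array([295.2, 153.4]), 0.81, array([ 0.6673, -0.2344,  0.035 ])), (array([337.6, 281.3]), 0.66, array([0.4151, 0.2932, 0.035 ]))]
```

{"method": "move_arm", "body": {"plan": [[0,0,0,0,0,3,-0.6],[0,0,0,0.1,0.1,7,-0.6],[0,0,0,0.2,0.1,11,-0.6],[0,0,0,0.2,0.1,14.5,-0.6],[0,0,0,0.2,0.1,16.9,-0.6]]}}

```text
time_s: 28.9
position: [0.5811, -0.0615, 0.0579]
tool_rot: [[0.177, 0.984, 0.002], [0.984, -0.177, 0.0], [0.0, 0.002, -1.0]]
ft_force: [-0.2, -0.0, -1.6]
grip_width: 0.039
gripper_force: 41.7
```

```bash
python3 m2.py; python3 - <<'E'
from h import *
import pickle
np.set_printoptions(precision=4,suppress=True)
n=np.array([np.cos(np.radians(YAW)),np.sin(np.radians(YAW)),0]);t=np.array([n[1],-n[0],0])
for p,z in ((pickle.load(open("p4.pkl","rb"))[0][0],.0376),(env.get_image("wrist"),.0376)):
    hsv=cv2.cvtColor(p["color"],cv2.COLOR_RGB2HSV);org=(hsv[...,0]<22)&(hsv[...,1]>90)&(hsv[...,2]>50)
    for tt in (-60,-40,-25,25,40,55,70,85):
        # scan along n at given lateral
        out=None
        for k in range(0,70):
            X=F*[1,1,0]+n*k/1000+t*tt/1000+[0,0,z];u=proj(p,X)[0]
            if 0<=u[0]<640 and 0<=u[1]<400 and org[int(round(u[1])),int(round(u[0]))]: out=k;break
        print(tt,out,end="; ")
    print()
p=env.get_image("wrist")
for d in env.outline_of("shim_center",p)[:3]:
    print(d["conf"],np.round(d["bbox"]))
o=env.observe();R0=np.array(o["tool_rot"]);p0=np.array(o["position"])
for x in (.079,):
    for y in (-.02,.02): print("pred end corner px",proj(p,p0+R0@np.array([x,y,.0095-.028])))
print([ (d["pixel"],d["conf"]) for d in env.tip_of("shim_end_a",p)], proj(p,p0+R0@np.array([.079,0,.0095-.014])))
E
```

```text
28.9 [ 0.5811 -0.0615  0.0579] tilt [ 0.0022  0.     -1.    ] yaw 79.82752024900178 [-0.1513 -0.0235 -1.613 ] 0.038980365457258644 n,t mm -68.50839887584246 62.0668534898295
-60 37; -40 37; -25 37; 25 15; 40 15; 55 8; 70 16; 85 0; 
-60 37; -40 37; -25 37; 25 37; 40 36; 55 36; 70 36; 85 11; 
0.87 [326. 220. 103. 244.]
pred end corner px [[279.6723  93.7998]]
pred end corner px [[382.8992  93.702 ]]
[([321.1, 95.0], 0.83), ([324.2, 320.0], 0.71)] [[330.6454  95.4179]]
```

{"method": "move_arm", "body": {"plan": [[0,0,0,0,0.1,1.2,-0.6],[0,0,0,0,0.1,2.6,-0.6],[0,0,0,0,0.1,3.8,-0.6],[0,0,0,0,0.1,4.5,-0.6],[0,0,0,0,0.1,4.6,-0.6]]}}

```text
time_s: 29.6
position: [0.5829, -0.0619, 0.0137]
tool_rot: [[0.177, 0.984, 0.004], [0.984, -0.177, -0.0], [0.0, 0.004, -1.0]]
ft_force: [-0.8, 0.7, -1.1]
grip_width: 0.0394
gripper_force: 41.7
```

{"method": "move_arm", "body": {"plan": [[0,0,0,0.3,0,0,-0.6],[0,0,0,0.8,0,0,-0.6],[0,0,0,1.3,0,0,-0.6],[0,0,0,1.8,0,0,-0.6],[0,0,0,2.3,0,0,-0.6]]}}

```text
time_s: 30.1
position: [0.5874, -0.0388, 0.0145]
tool_rot: [[0.176, 0.984, 0.005], [0.984, -0.176, -0.001], [0.0, 0.005, -1.0]]
ft_force: [-0.6, 0.6, -0.5]
grip_width: 0.0393
gripper_force: 41.7
```

```bash
python3 m2.py
```

```text
30.1 [ 0.5874 -0.0388  0.0145] tilt [ 0.0052 -0.0008 -1.    ] yaw 79.84951569424548 [-0.5656  0.6222 -0.5138] 0.03930467791199602 n,t mm -44.981959594508474 64.25237880194152
```

{"method": "move_arm", "body": {"plan": [[0,0,0,0,0,0.15,-0.6],[0,0,0,0,-0.05,0.3,-0.6],[0,0,0,0.2,-0.05,0.3,-0.6],[0,0,0,0.5,-0.05,0.3,-0.6],[0,0,0,0.8,-0.05,0.3,-0.6]]}}

```text
time_s: 30.6
position: [0.5882, -0.0312, 0.0114]
tool_rot: [[0.177, 0.984, 0.005], [0.984, -0.177, -0.001], [0.0, 0.005, -1.0]]
ft_force: [0.0, -0.6, -0.4]
grip_width: 0.0393
gripper_force: 41.7
```

{"method": "move_arm", "body": {"plan": [[0,0,0,0.3,0,0,-0.6],[0,0,0,0.7,0,0,-0.6],[0,0,0,1.1,0,0,-0.6],[0,0,0,1.4,0,0,-0.6],[0,0,0,1.4,0,0,-0.6]]}}

```text
time_s: 31.1
position: [0.5906, -0.0171, 0.0113]
tool_rot: [[0.176, 0.984, 0.005], [0.984, -0.176, -0.001], [0.0, 0.005, -1.0]]
ft_force: [0.5, 0.2, -0.6]
grip_width: 0.0389
gripper_force: 41.7
```

```bash
python3 m2.py; python3 - <<'E'
from h import *
p=env.get_image("wrist")
for d in env.outline_of("shim_center",p)[:2]: print(d["conf"],np.round(d["bbox"]))
E
```

```text
31.1 [ 0.5906 -0.0171  0.0113] tilt [ 0.0048 -0.0008 -1.    ] yaw 79.86360013967969 [ 0.52    0.1873 -0.5507] 0.03890157740485584 n,t mm -23.123697797479103 63.68433010306951
0.6 [326. 244.  94. 192.]
```

{"method": "move_arm", "body": {"plan": [[0,0,0,0,0,0.1,-0.6],[0,0,0,0,0,0.18,-0.6],[0,0,0,0,0,0.18,-0.1],[0,0,0,0,0,0.18,0.1],[0,0,0,0,0,0.18,0.12]]}}

```text
time_s: 31.7
position: [0.5907, -0.0176, 0.0095]
tool_rot: [[0.177, 0.984, 0.005], [0.984, -0.177, -0.001], [0.0, 0.005, -1.0]]
ft_force: [-0.2, 0.2, 0.4]
grip_width: 0.048
gripper_force: 0.0
```

{"method": "move_arm", "body": {"plan": [[0,0,0,0,0,0,0.14],[0,0,0,0,0,0,0.14],[0,0,0,0,0,-1,0.14],[0,0,0,0,0,-3,0.14],[0,0,0,0,0,-6,0.4]]}}

```text
time_s: 32.2
position: [0.5897, -0.0174, 0.0697]
tool_rot: [[0.177, 0.984, 0.002], [0.984, -0.177, -0.0], [0.0, 0.002, -1.0]]
ft_force: [1.4, -0.1, 1.1]
grip_width: 0.0593
gripper_force: 0.0
```

{"method": "move_arm", "body": {"plan": [[0,0,0,-1,0,-3,0.6],[0,0,0,-2,0,-5,0.6],[0,0,0,-3,0,-7,0.6]]}}

```text
time_s: 32.5
position: [0.5846, -0.0473, 0.1416]
tool_rot: [[0.176, 0.984, 0.006], [0.984, -0.176, -0.001], [-0.0, 0.006, -1.0]]
ft_force: [0.4, 0.3, 0.7]
grip_width: 0.0682
gripper_force: 0.0
```

```bash
python3 m2.py; cat > chk.py <<'E'
from h import *
np.set_printoptions(precision=4,suppress=True)
n=np.array([np.cos(np.radians(YAW)),np.sin(np.radians(YAW)),0]);t=np.array([n[1],-n[0],0])
nt=lambda X:np.round([1000*(X-F)@n,1000*(X-F)@t],1)
p=env.get_image("wrist");cv2.imwrite("pics/last.png",p["color"][:,:,::-1])
for d in env.outline_of("shim_center",p)[:2]:
    m=np.array(d["mask"]);ys,xs=np.where(m);W=np.array([nt(atz(p,(x,y),.028)) for x,y in zip(xs,ys)]);r=cv2.minAreaRect(W.astype(np.float32))
    print("shim",d["conf"],np.round(d["bbox"]),"n,t rect",np.round(r[0],1),np.round(r[1],1),round(r[2],1))
for k,z in (("shim_end_a",.014),("bar_grip",.037),("bar_pommel",.022),("model_lip",.037),("bar_toe",.034)):
    print(k,[(np.round(d["pixel"]),round(d["conf"],2),nt(atz(p,d["pixel"],z))) for d in env.tip_of(k,p)[:2]])
hsv=cv2.cvtColor(p["color"],cv2.COLOR_RGB2HSV)
red=(((hsv[...,0]<8)|(hsv[...,0]>172))&(hsv[...,1]>150)).astype(np.uint8)
nn,l,st,ce=cv2.connectedComponentsWithStats(red)
for i in range(1,nn):
    if st[i,4]>100:
        ys,xs=np.where(l==i);W=np.array([nt(atz(p,(x,y),.048)) for x,y in zip(xs,ys)]);r=cv2.minAreaRect(W.astype(np.float32));print("red",st[i],"n,t @.048",np.round(r[0],1),np.round(r[1],1),round(r[2],1))
E
python3 chk.py
```

```text
32.5 [ 0.5846 -0.0473  0.1416] tilt [ 0.0062 -0.0012 -1.    ] yaw 79.84524118335489 [0.3559 0.2657 0.681 ] 0.06819574639789941 n,t mm -53.871115875497686 63.07201872742317
shim 0.92 [324. 149.  52. 113.] n,t rect [-14.1  63.3] [99.1 39.8] 0.0
shim_end_a [(array([324., 198.]), 0.97, array([-63.1,  62.4]))]
bar_grip [(array([254., 235.]), 0.91, array([-91.1,  -1.6]))]
bar_pommel [(array([260., 271.]), 0.75, array([-137.7,   -2.2]))]
model_lip [(array([251.,  87.]), 0.77, array([36.4,  4.5]))]
bar_toe [(array([244.,  79.]), 0.9, array([42.8, -1.4])), (array([254., 237.]), 0.59, array([-94.5,  -2.8]))]
red [239 208  32  60 870] n,t @.048 [-90.    1.2] [25.9 56.6] 88.6
```

The shim lies 20 mm under the lip with its centre line 63 mm from the bar's, and the bar has not moved (grip at n = -91 mm). I'm regripping the bar at its release pose.

```bash
python3 - <<'E'
from h import *
P,R=tcp(-9.41,49.4,0.31,yaw=79.95);print(P)
P=np.array([.5161,-.0713,.022])
plan(P-R[:,2]*.10,R,1)
E
```

```text
[ 0.51638787 -0.07129117  0.02203714]
[ 0.2  9.4 -0.1] [-5.28 -6.27  1.76]
```

{"method": "move_arm", "body": {"plan": [[0,2,0,-1.3,-1.5,0.4,0.3],[0,4,0,-2.6,-3,0.9,0.3],[0,6,0,-3.9,-4.6,1.3,0.3],[0,9.4,0,-5.3,-6.3,1.8,0.3],[0,9.4,0,-5.3,-6.3,1.8,0.3]]}}

```text
time_s: 33.35
position: [0.5114, -0.089, 0.1199]
tool_rot: [[0.176, 0.984, 0.031], [0.97, -0.179, 0.162], [0.165, 0.001, -0.986]]
ft_force: [-0.4, -0.4, 0.9]
grip_width: 0.0556
gripper_force: 0.0
```

```bash
python3 - <<'E'
from h import *
P,R=tcp(-9.41,49.4,0.31,yaw=79.95);P=np.array([.5161,-.0713,.022])
print(tgt(P,R),env.observe()["grip_width"])
E
```

```text
(array([ 0.1, -0.1, -0.2]), array([0.18, 0.14, 9.96])) 0.05558822676731085
```

{"method": "move_arm", "body": {"plan": [[0,0,0,0.1,0.1,3,0.3],[0,0,0,0.1,0.1,6,0.3],[0,0,0,0.1,0.1,8.5,0.3],[0,0,0,0.1,0.1,9.7,0.2],[0,0,0,0.1,0.1,9.9,0]]}}

```text
time_s: 33.85
position: [0.5177, -0.0707, 0.0225]
tool_rot: [[0.173, 0.984, 0.031], [0.971, -0.176, 0.161], [0.164, 0.002, -0.986]]
ft_force: [0.4, -0.2, 0.2]
grip_width: 0.0428
gripper_force: 0.0
```

{"method": "move_arm", "body": {"plan": [[0,0,0,0,0,0,-0.2],[0,0,0,0,0,0,-0.35],[0,0,0,0,0,0,-0.6],[0,0,0,0,0,0,-1],[0,0,0,0,0,0,-1]], "squeeze": 90}}

```text
time_s: 34.35
position: [0.5177, -0.0716, 0.025]
tool_rot: [[0.172, 0.985, 0.034], [0.972, -0.175, 0.159], [0.163, 0.006, -0.987]]
ft_force: [-3.1, 0.5, 4.8]
grip_width: 0.0227
gripper_force: 88.4
```

```bash
python3 st.py
```

```text
34.35 [ 0.5177 -0.0716  0.025 ] [-3.0596  0.4646  4.7861] [0.0195 0.5753 0.5796] 0.022749500758054188
pitch -9.37 s 49.8 lift 3.12 yaw 79.96
```

```bash
python3 - <<'E'
from h import *
def T(a,s,l): 
    g,R=barpose(a,s,l);return g+R[:,2]*.0167,R
A=[-9.4,-4.8,-.2,4.4,9,13.6,18.2,21];S=[49.8,49.4,49,48.6,48.2,47.8,47.4,47.4]
for i in range(7):
    P0,R0=T(A[i],S[i],.2);P1,R1=T(A[i+1],S[i+1],.2)
    print(A[i+1],np.round(Rn.from_matrix(R0.T@R1).as_rotvec(degrees=True),2),np.round(R0.T@(P1-P0)*100,3))
E
```

```text
-4.8 [ 0.  -4.6  0. ] [ 0.113  0.    -0.698]
-0.2 [-0.  -4.6  0. ] [ 0.113  0.    -0.701]
4.4 [-0.  -4.6 -0. ] [ 0.113  0.    -0.704]
9 [ 0.  -4.6 -0. ] [ 0.113 -0.    -0.707]
13.6 [-0.  -4.6 -0. ] [ 0.113 -0.    -0.71 ]
18.2 [-0.  -4.6 -0. ] [ 0.113 -0.    -0.714]
21 [ 0.  -2.8  0. ] [ 0.086  0.    -0.436]
```

{"method": "move_arm", "body": {"plan": [[0,-0.8,0,0.02,0,-0.12,-1],[0,-1.8,0,0.04,0,-0.27,-1],[0,-2.7,0,0.07,0,-0.41,-1],[0,-3.7,0,0.09,0,-0.56,-1],[0,-4.6,0,0.11,0,-0.7,-1]]}}

```text
time_s: 34.85
position: [0.5176, -0.0714, 0.0312]
tool_rot: [[0.175, 0.984, 0.019], [0.981, -0.176, 0.08], [0.082, 0.004, -0.997]]
ft_force: [-5.1, -0.6, 1.6]
grip_width: 0.0224
gripper_force: 88.7
```

```bash
python3 st.py
```

```text
34.85 [ 0.5176 -0.0714  0.0312] [-5.0736 -0.6107  1.6376] [0.3544 0.6973 0.476 ] 0.022436994183566854
pitch -4.72 s 49.0 lift 2.20 yaw 79.87
```

{"method": "move_arm", "body": {"plan": [[0,-0.9,0,0.02,-0.02,-0.15,-1],[0,-1.8,0,0.05,-0.04,-0.3,-1],[0,-2.8,0,0.07,-0.06,-0.45,-1],[0,-3.7,0,0.09,-0.06,-0.6,-1],[0,-4.6,0,0.11,-0.06,-0.74,-1]]}}

```text
time_s: 35.35
position: [0.5175, -0.0706, 0.0384]
tool_rot: [[0.177, 0.984, 0.006], [0.984, -0.177, 0.002], [0.003, 0.005, -1.0]]
ft_force: [-2.2, 3.2, 0.3]
grip_width: 0.0219
gripper_force: 88.5
```

{"method": "move_arm", "body": {"plan": [[0,-0.9,0,0.02,0,-0.14,-1],[0,-1.8,0,0.05,0,-0.28,-1],[0,-2.8,0,0.07,0,-0.42,-1],[0,-3.7,0,0.09,0,-0.56,-1],[0,-4.6,0,0.11,0,-0.7,-1]]}}

```text
time_s: 35.85
position: [0.5176, -0.0696, 0.0453]
tool_rot: [[0.177, 0.984, -0.009], [0.981, -0.177, -0.077], [-0.077, 0.005, -0.997]]
ft_force: [-0.0, 3.8, -1.6]
grip_width: 0.0223
gripper_force: 88.3
```

```bash
python3 st.py
```

```text
35.85 [ 0.5176 -0.0696  0.0453] [-0.0436  3.7855 -1.6034] [1.4266 0.     0.1351] 0.022341234285272803
pitch 4.44 s 47.6 lift 2.10 yaw 79.79
```

{"method": "move_arm", "body": {"plan": [[0,-0.9,0,0.02,0,-0.15,-1],[0,-1.8,0,0.05,0,-0.3,-1],[0,-2.8,0,0.07,0,-0.45,-1],[0,-3.7,0,0.09,0,-0.6,-1],[0,-4.6,0,0.11,0,-0.75,-1]]}}

```text
time_s: 36.35
position: [0.5179, -0.0683, 0.0528]
tool_rot: [[0.175, 0.984, -0.023], [0.972, -0.177, -0.156], [-0.158, 0.005, -0.987]]
ft_force: [0.5, 2.4, -3.6]
grip_width: 0.0223
gripper_force: 88.2
```

{"method": "move_arm", "body": {"plan": [[0,-0.9,0,0.02,0,-0.15,-1],[0,-1.8,0,0.05,0,-0.3,-1],[0,-2.8,0,0.07,0,-0.45,-1],[0,-3.7,0,0.09,0,-0.6,-1],[0,-4.6,0,0.11,0,-0.75,-1]]}}

```text
time_s: 36.85
position: [0.5182, -0.066, 0.06]
tool_rot: [[0.173, 0.984, -0.037], [0.956, -0.176, -0.234], [-0.236, 0.005, -0.972]]
ft_force: [0.1, 2.6, -5.3]
grip_width: 0.022
gripper_force: 88.2
```

{"method": "move_arm", "body": {"plan": [[0,-0.9,0,0.02,0,-0.15,-1],[0,-1.8,0,0.05,0,-0.3,-1],[0,-2.8,0,0.07,0,-0.45,-1],[0,-3.7,0,0.09,0,-0.6,-1],[0,-4.6,0,0.11,0,-0.75,-1]]}}

```text
time_s: 37.35
position: [0.5185, -0.0632, 0.067]
tool_rot: [[0.169, 0.984, -0.051], [0.934, -0.176, -0.309], [-0.314, 0.005, -0.95]]
ft_force: [0.4, 2.0, -4.6]
grip_width: 0.0228
gripper_force: 88.2
```

```bash
python3 st.py; python3 - <<'E'
from h import *
n=np.array([np.cos(np.radians(YAW)),np.sin(np.radians(YAW)),0]);t=np.array([n[1],-n[0],0])
for nm,z in (("scene",.014),("side",.014)):
    p=env.get_image(nm)
    for k in ("model_lip","model_back"):
        print(nm,k,[(np.round(d["pixel"],1),round(d["conf"],2),np.round(atz(p,d["pixel"],.03 if k=="model_lip" else 0),3)) for d in env.tip_of(k,p)[:1]])
E
```

```text
37.35 [ 0.5185 -0.0632  0.067 ] [ 0.3794  1.9848 -4.5688] [ 1.0487 -0.2352  0.0519] 0.022815740809925156
pitch 18.27 s 44.6 lift 2.82 yaw 79.74
scene model_lip [(array([358. , 202.3]), 0.68, array([0.536, 0.053, 0.03 ]))]
scene model_back []
side model_lip [(array([306.9, 218.8]), 0.91, array([0.553, 0.072, 0.03 ]))]
side model_back [(array([291.6, 251.3]), 0.79, array([0.575, 0.187, 0.   ]))]
```

{"method": "move_arm", "body": {"plan": [[0,0,0,0,0,-0.1,-1],[0,0,0,0,0,-0.25,-1],[0,0,0,-0.4,0,-0.25,-1],[0,0,0,-0.9,0,-0.25,-1],[0,0,0,-1.4,0,-0.25,-1]]}}

```text
time_s: 38.15
position: [0.5162, -0.0761, 0.0738]
tool_rot: [[0.169, 0.984, -0.051], [0.935, -0.177, -0.308], [-0.312, 0.005, -0.95]]
ft_force: [0.4, 0.0, -7.1]
grip_width: 0.0222
gripper_force: 88.4
```

```bash
python3 st.py
```

```text
38.15 [ 0.5162 -0.0761  0.0738] [ 0.4351  0.0198 -7.0866] [ 0.526  -0.0954  0.0421] 0.02224725072103666
pitch 18.21 s 30.1 lift 5.31 yaw 79.74
```

{"method": "move_arm", "body": {"plan": [[0,0,0,-0.8,0,0,-1],[0,0,0,-1.8,0,-0.1,-1],[0,0,0,-3,0,-0.3,-1],[0,0,0,-4.5,0,-0.6,-1],[0,0,0,-6,0,-1,-1]]}}

```text
time_s: 38.65
position: [0.5063, -0.1297, 0.1025]
tool_rot: [[0.169, 0.984, -0.051], [0.935, -0.177, -0.308], [-0.312, 0.005, -0.95]]
ft_force: [0.1, 0.3, -7.5]
grip_width: 0.0225
gripper_force: 88.4
```

```bash
python3 st.py; python3 - <<'E'
from h import *
n=np.array([np.cos(np.radians(YAW)),np.sin(np.radians(YAW)),0])
G=F*[1,1,0]-n*.24
print(G);plan(G+[0,0,.05],down(YAW),1)
p=env.get_image("wrist");np.set_printoptions(precision=4,suppress=True)
o=env.observe();R0=np.array(o["tool_rot"]);p0=np.array(o["position"])
g=cv2.cvtColor(p["color"],cv2.COLOR_RGB2HSV)[...,1].astype(float)
from scipy.optimize import least_squares
obs=[]
for r in range(4,112,4):
    for a,b,sg in ((285,310,-1),(340,365,1)):
        row=g[r-1:r+2,a:b].mean(0);th=(np.percentile(row,10)+np.percentile(row,90))/2;i=np.where(np.diff((row>th).astype(int))!=0)[0]
        if len(i)==1: i=i[0];obs.append((r,a+i+(th-row[i])/(row[i+1]-row[i]),sg))
def res(v):
    h,pit,y,yaw=v;nr=R0@np.array([-pit,0,1.]);out=[]
    for r,x,sg in obs:
        c,d=ray(p,(x,r));X=R0.T@(c+d*(h-nr@(c-p0))/(nr@d)-p0);out.append((X[1]-y-yaw*X[0]-sg*.013)*1000)
    return out
f=least_squares(res,[0,0,0,0],loss="soft_l1");print(len(obs),"h,pitch,y,yaw",f.x,np.std(f.fun))
E
```

```text
38.65 [ 0.5063 -0.1297  0.1025] [ 0.1456  0.2753 -7.4972] [ 0.5321 -0.0919 -0.0187] 0.022456195545813493
pitch 18.20 s -30.7 lift 15.51 yaw 79.73
[ 0.48991199 -0.21948076  0.        ]
[ 0.3 18.2 -0.1] [-7.03 -0.05  7.84]
54 h,pitch,y,yaw [ 0.0038  0.0038 -0.0021 -0.0043] 0.0418510073323719
```

{"method": "move_arm", "body": {"plan": [[0,3.6,0,-1.4,0,1,-1],[0,7.3,0,-2.8,0,2.5,-1],[0,10.9,0,-4.2,0,4,-1],[0,14.6,0,-5.6,0,6,-1],[0.3,18.2,0,-7,0,7.8,-1]]}}

```text
time_s: 39.2
position: [0.4904, -0.2194, 0.0496]
tool_rot: [[0.177, 0.984, 0.001], [0.984, -0.177, 0.002], [0.002, 0.0, -1.0]]
ft_force: [0.3, -0.1, -7.6]
grip_width: 0.0221
gripper_force: 88.5
```

{"method": "move_arm", "body": {"plan": [[0,0,0,0,0,0.8,-1],[0,0,0,0,0,1.8,-1],[0,0,0,0,0,2.6,-1],[0,0,0,0,0,3.1,-1],[0,0,0,0,0,3.1,-1]]}}

```text
time_s: 39.7
position: [0.4908, -0.2171, 0.0182]
tool_rot: [[0.176, 0.984, -0.001], [0.984, -0.176, 0.001], [0.0, -0.001, -1.0]]
ft_force: [0.0, 0.2, -7.1]
grip_width: 0.0222
gripper_force: 88.7
```

```bash
python3 st.py
```

```text
39.7 [ 0.4908 -0.2171  0.0182] [ 0.0197  0.2147 -7.1085] [ 0.0488 -0.0347 -0.0494] 0.02224887455028787
pitch -0.02 s -100.5 lift -18.04 yaw 79.86
```

{"method": "move_arm", "body": {"plan": [[0,0,0,0,0,0.1,-1],[0,0,0,0,0,0.2,-1],[0,0,0,0,0,0.2,-1]]}}

```text
time_s: 40.0
position: [0.491, -0.2179, 0.0169]
tool_rot: [[0.177, 0.984, 0.0], [0.984, -0.177, -0.0], [-0.0, 0.0, -1.0]]
ft_force: [-0.6, -0.2, -6.9]
grip_width: 0.0223
gripper_force: 88.7
```

{"method": "move_arm", "body": {"plan": [[0,0,0,0,0,0.05,-1],[0,0,0,0,0,0.12,-1],[0,0,0,0,0,0.12,-1]]}}

```text
time_s: 40.3
position: [0.4909, -0.2181, 0.0156]
tool_rot: [[0.177, 0.984, 0.0], [0.984, -0.177, 0.0], [0.0, 0.0, -1.0]]
ft_force: [-0.9, 0.2, -6.2]
grip_width: 0.0225
gripper_force: 88.8
```

{"method": "move_arm", "body": {"plan": [[0,0,0,0,0,0.05,-1],[0,0,0,0,0,0.1,-1],[0,0,0,0,0,0.1,-1]]}}

```text
time_s: 40.6
position: [0.491, -0.2181, 0.0152]
tool_rot: [[0.177, 0.984, 0.0], [0.984, -0.177, -0.0], [-0.0, 0.0, -1.0]]
ft_force: [-3.6, -0.1, 4.5]
grip_width: 0.022
gripper_force: 90.3
```

{"method": "move_arm", "body": {"plan": [[0,0,0,0,0,0.03,-1],[0,0,0,0,0,0.06,-1],[0,0,0,0,0,0.06,-1]]}}

```text
time_s: 40.9
position: [0.491, -0.2181, 0.0152]
tool_rot: [[0.177, 0.984, 0.001], [0.984, -0.177, -0.001], [-0.001, 0.001, -1.0]]
ft_force: [-5.6, 1.4, 12.4]
grip_width: 0.0226
gripper_force: 91.6
```

The bar is flat on the bench, supported. I'm releasing it and rising for a final check.

{"method": "move_arm", "body": {"plan": [[0,0,0,0,0,-0.1,-1],[0,0,0,0,0,-0.1,-0.3],[0,0,0,0,0,-0.1,-0.1],[0,0,0,0,0,-0.1,0.1],[0,0,0,0,0,-0.1,0.3]]}}

```text
time_s: 41.4
position: [0.491, -0.2181, 0.0149]
tool_rot: [[0.177, 0.984, 0.0], [0.984, -0.177, -0.0], [-0.0, 0.0, -1.0]]
ft_force: [-0.3, 0.0, -0.8]
grip_width: 0.0553
gripper_force: 0.0
```

{"method": "move_arm", "body": {"plan": [[0,0,0,0,0,-0.5,0.4],[0,0,0,0,0,-3,0.4],[0,0,0,0,0,-7,0.6],[0,0,0,0,0,-12,1],[0,0,0,0,0,-17,1]]}}

```text
time_s: 41.9
position: [0.4905, -0.2177, 0.1871]
tool_rot: [[0.177, 0.984, -0.001], [0.984, -0.177, 0.0], [0.0, -0.001, -1.0]]
ft_force: [0.4, -0.9, -0.2]
grip_width: 0.0852
gripper_force: 0.0
```

{"method": "move_arm", "body": {"plan": [[0,0,0,3,0,-3,1],[0,0,0,6,0,-4,1],[0,0,0,9,0,-4,1],[0,0,0,9,0,-4,1]]}}

```text
time_s: 42.3
position: [0.507, -0.1267, 0.2258]
tool_rot: [[0.174, 0.985, 0.001], [0.985, -0.174, 0.0], [0.0, 0.001, -1.0]]
ft_force: [-0.6, 0.1, 1.1]
grip_width: 0.0851
gripper_force: 0.0
```

```bash
python3 chk.py; python3 - <<'E'
from h import *
n=np.array([np.cos(np.radians(YAW)),np.sin(np.radians(YAW)),0]);t=np.array([n[1],-n[0],0])
o=env.observe();print(o["time_s"],o["position"],o["ft_force"])
p=env.get_image("wrist");hsv=cv2.cvtColor(p["color"],cv2.COLOR_RGB2HSV);org=(hsv[...,0]<22)&(hsv[...,1]>90)&(hsv[...,2]>50)
for tt in (-70,-50,-25,0,25,62,85):
    for k in range(0,70):
        u=proj(p,F*[1,1,0]+n*k/1000+t*tt/1000+[0,0,.030])[0]
        if 0<=u[0]<640 and 0<=u[1]<400 and org[int(round(u[1])),int(round(u[0]))]: print(tt,k,end="; ");break
    else: print(tt,None,end="; ")
print()
# lip height from side/scene tips
obs=[]
for nm in ("scene","side"):
    q=env.get_image(nm)
    for k in ("model_lip","glue","stain","spire"): print(nm,k,[(np.round(d["pixel"],1),round(d["conf"],2)) for d in env.tip_of(k,q)[:1]])
E
```

```text
shim 0.96 [384.  54.  50. 101.] n,t rect [-16.2  60.9] [100.8  45. ] 0.4
shim_end_a [(array([381., 100.]), 0.57, array([-61.4,  65.2]))]
bar_grip [(array([493., 372.]), 0.96, array([-439.8,  248.1])), (array([322., 244.]), 0.81, array([-233.6,   -3. ]))]
bar_pommel [(array([321., 272.]), 0.72, array([-282.4,   -4. ])), (array([517., 373.]), 0.61, array([-459.7,  297.1]))]
model_lip [(array([330.,   0.]), 0.86, array([32.3,  5.8]))]
bar_toe []
red [315 230  19  40 682] n,t @.048 [-235.7   -0.2] [22.3 52.2] 90.0
red [479 363  35  25 561] n,t @.048 [-432.6  246.7] [38.5 61.9] 11.7
42.65 [ 0.50673723 -0.13024806  0.22469569] [0.17714466 0.05536935 0.34932607]
-70 None; -50 None; -25 None; 0 None; 25 None; 62 None; 85 None; 
scene model_lip [(array([357.2, 203.7]), 0.75)]
scene glue [(array([238.1, 277.5]), 0.79)]
scene stain [(array([319.9, 279.4]), 0.84)]
scene spire [(array([494.4, 272.8]), 0.59)]
side model_lip []
side glue [(array([270.1, 164.2]), 0.87)]
side stain [(array([257.2, 193.8]), 0.58)]
side spire [(array([236.5, 299.7]), 0.63)]
```

{"method": "move_arm", "body": {"plan": [[0,0,0,3,3,-1,1],[0,0,0,6,5,-2,1],[0,0,0,8,6,-2,1],[0,0,0,8,6,-2,1]]}}

```text
time_s: 43.6
position: [0.5812, -0.0593, 0.2447]
tool_rot: [[0.174, 0.985, 0.0], [0.985, -0.174, 0.0], [0.0, -0.0, -1.0]]
ft_force: [-0.3, -1.1, -0.1]
grip_width: 0.0858
gripper_force: 0.0
```

```bash
python3 chk.py; python3 - <<'E'
from h import *
n=np.array([np.cos(np.radians(YAW)),np.sin(np.radians(YAW)),0]);t=np.array([n[1],-n[0],0])
ps=[env.get_image(k) for k in ("wrist","scene")]
# silhouette of front lower edge in both views; solve (n,z) per lateral from the scan in each
for tt in (-70,-45,-25,25,80):
    r=[]
    for p in ps:
        hsv=cv2.cvtColor(p["color"],cv2.COLOR_RGB2HSV);org=(hsv[...,0]<22)&(hsv[...,1]>90)&(hsv[...,2]>50);row=[]
        for z in (.020,.030,.038):
            k=[k for k in np.arange(10,70,.5) if (lambda u:0<=u[0]<639 and 0<=u[1]<399 and org[int(round(u[1])),int(round(u[0]))])(proj(p,F*[1,1,0]+n*k/1000+t*tt/1000+[0,0,z])[0])]
            row.append(float(k[0]) if k else None)
        r.append(row)
    print(tt,"n of edge if z=20,30,38: wrist",r[0],"scene",r[1])
E
```

```text
shim 0.83 [327. 128.  42.  83.] n,t rect [-15.6  63.6] [96.3 40.7] 1.6
shim_end_a [(array([328., 166.]), 0.62, array([-62.9,  65.8]))]
bar_grip [(array([279., 291.]), 0.71, array([-234.1,   -1.9]))]
bar_pommel [(array([283., 314.]), 0.57, array([-283.8,    0.1])), (array([467., 244.]), 0.52, array([-169.7,  258. ]))]
model_lip [(array([276.,  85.]), 0.6, array([33.8,  7. ]))]
bar_toe [(array([280., 194.]), 0.92, array([-95.7,   4.8]))]
red [272 279  19  33 547] n,t @.048 [-233.7    2.4] [24.7 50.4] 90.0
-70 n of edge if z=20,30,38: wrist [35.5, 34.5, 34.0] scene [33.0, 34.5, 34.0]
-45 n of edge if z=20,30,38: wrist [35.5, 34.5, 34.0] scene [33.5, 32.5, 34.5]
-25 n of edge if z=20,30,38: wrist [35.0, 34.5, 33.5] scene [33.0, 33.5, 34.0]
25 n of edge if z=20,30,38: wrist [35.0, 34.0, 33.5] scene [32.5, 34.5, 33.5]
80 n of edge if z=20,30,38: wrist [10.0, 10.0, 10.0] scene [10.0, 10.0, 10.0]
```

```bash
python3 -c "
from rig import env
print(env.close_job())"
```

```text
the job is handed in; nothing more can be done
None
```

I handed the job in at about 44 s: the model's lip rests on the shim, about 22 mm under, and the bar lies flat about 95 mm clear of the fulcrum; the verdict was not shown.

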